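# Turn over a leather coaster on its drying rack and start the blower

### The arm

A 6-joint arm with a two-finger parallel gripper is mounted at the origin on the work surface. World frame = base frame: x ahead of the robot, y to its left, z up, the work surface at z = 0. Lengths are in m, angles in rad, forces in N, time in s.
With the tool pointing down it reaches from about 0.225 to 0.725 m from the base axis. Payload 3.1 kg.
Tool frame: the origin (TCP) lies on the centre line of the jaws, within the pads' length; the fingertips stand 8 mm ahead of it and the grasp point (between the pads) lies 11 mm behind it; z points along the fingers, y is the direction in which the jaws open and shut (so a half turn about z gives the same grasp; the last joint's range is limited). The gripper opens to 85 mm and grips with 20 to 120 N. Pads are 22 mm wide; open, the fingers measure 114 mm over their backs; the gripper's body (76 mm by 85 mm) begins 54 mm behind the grasp point. The pads swing forward as they close: fully open they stand 13 mm farther back than shut.
Start: joints at [1.048, 0.048, 0.099, 1.622, 0, 1.443], TCP at [0.202, 0.485, 0.239] pointing down, gripper open.
Joint ranges: [-2.91, 2.91], [-0.99, 1.94], [-1.21, 1.42], [-2.12, 2.29], [-1.49, 1.47], [-3.14, 3.14]. Speed limits (rad/s): [2.79, 2.79, 3.14, 3.14, 3.14, 3.14].

### API

Orientations are given as [roll, pitch, yaw] about the fixed x, y, z axes, in that order (R = Rz(yaw) Ry(pitch) Rx(roll)).
In Python, from plant import get_state, read_camera, close_job, silhouettes gives the robot as it stands. The module is installed in compiled form; this text tells all that it offers.
- The arm moves only by the tool step_arm, never from a script. Its argument "steps" is one flat list of numbers, 5 for each row, row after row: the closure, from 0 (fully open) to 1 (shut), then the shift along the world's x, y, z in m, then the turn about the world's z in rad. In form: [grip, tx, ty, tz, turn, grip, tx, ty, tz, turn, ...]. A call has 1 to 12 rows; each row is the pose to reach, as a shift and turn from the pose commanded when the call began; what a row does not reach only later rows make up. A row lasts 1/8 s, in which the tool goes at most 62.5 mm and 10.7 degrees, less where a joint would pass 70% of its speed; a pose out of reach is approached as far as the arm can. A call with a gripper value outside its range is refused whole. The fingers move at their own pace and stop on an object; the grip force is fixed at half the most. Time passes only in rows, so rows that repeat a pose let the fingers close. It gives the time, the measured TCP pose, the force and the opening at its end, in the units of the state.
- get_state(): the state, without advancing time (a new reading comes with each control period).
- read_camera(name): name is "side" or "top"; returns a dict with "color" (400x640x3 uint8, red, green, blue), "z_map" (400x640 float32, m along the optical axis (not along the pixel's ray), 0 where there is no reading), "vfov" (degrees; the focal length in pixels is half the picture's height over the tangent of half this angle, whatever the lens; pixels are square), "cx", "cy" (the principal point, pixels), "k1" (the pictures are not rectified: a ray, as slopes to the right and down, at radius r is drawn at 1 + k1 r^2 times it, then the intrinsics apply), "R" (3x3) and "t" (3): a world point X has camera coordinates R X + t. Camera axes: x right, y down, z forward; pixel columns grow to the right and rows downward; lengths in m; the calibration is good to about 2 mm. A picture is of the moment at which its call begins.
- close_job(): hands the job in, once; it reports no verdict.
Trained networks look in a picture, given as the dict that the camera call returned (one of the last four; its "shot" number tells which), for a name from the list of things; names that differ only in an ending like _2 or _b are one class to them, and where a whole thing is asked for, a point or a joint stands for the part that bears it (a point fixed in the world has none). Each returns a list of dicts, best first, with "confidence" (0 to 1); they miss things now and then, are a little off and sometimes report something else, mostly with a low value. They report only what shows in the picture. A call takes as long as a camera call. They do not tell look-alikes from the thing itself.
- silhouettes(picture, thing): "pixels" (400x640 bool, what is visible of it) and "bbox" ([left, top, right, bottom] in pixels, round what is visible of it).
The state is a dict: "time_s": time; "joints": joint angles; "joint_vel": joint speeds; "effort": joint torques, N m; "tcp_pos": TCP position; "tcp_rot": TCP orientation; "ft_force": force on the tool from outside, world axes, zero at the start; "wrist_torque": the same for the moment, N m; "opening": finger opening in m.
Only numpy, scipy, OpenCV 4.12 (cv2) and the standard library are available. Lean on these libraries where they do the work, as an engineer would, in place of code of your own. Each camera call takes 0.05 s, during which the arm holds its last target.

### The job

On the drying rack, turn over the leather coaster that still has its dark brown face up, using the spatula from the wooden cradle, so that it lies flat on the rack slats with its pale back up; fingers must not touch either coaster, they leave marks. Then lay the spatula back in its cradle the way it lay, and last squeeze the two orange tabs of the blower's selector and turn it clockwise from the red dot to the green dot, letting go so that the tabs spring out again. Leave the other coaster, the jar and the brass stamp where they are.

Things in the scene. Friction and masses are not known exactly. Their poses are not given: they have to be found in the camera images.
- coaster_center (a point): Centre of the coaster to turn over: stiff leather disc, 110 mm across, 7 mm thick, about 70 g, dark brown on one face, pale tan on the other. Its z axis points out of the dark face, up at the start. It lies across the two slats of one lane of the rack (either lane), near the open -y end.
- other_center (a point): Centre of the other coaster, the same size, already lying pale side up on the other lane; z points out of its pale face, up. Leave it.
- rack_lanes (a point): Centre of the drying rack at the height of its slats' top edges, 42 mm above the bench; z up. Two lanes run along its y axis, centre lines at x = -66 and +66 mm. Each lane is two slats, 8 mm wide, 20 mm tall, 300 mm long, centred 34 mm either side of the lane's centre line, so 60 mm is free between them. Friction of the wood about 0.6.
- rack: The fixed wooden rack, 260 (x) by 300 mm (y); origin under its centre, on the bench. The slats stand on cross feet at y = -100 and +100 mm, tops 22 mm above the bench (20 mm below the slats' tops): a blade slides over the foot, between the slats, under a coaster, from the open -y end. At the +y end (y = 150 to 162 mm) a stop bar rises 12 mm above the slats.
- spatula_grip (a point): Middle of the grip of the spatula's wooden handle, half-way up it. x points along the tool to the blade, z up. The handle is 18 mm wide, 20 mm tall, from 78 mm behind this point (with its brass end) to 44 mm ahead. Lies in the cradle at the start.
- spatula_tip (a point): Middle of the spatula blade's front edge, half-way through its thickness: 130 mm ahead of and 35 mm below the grip point; axes the same. The steel blade is flat, 44 mm wide, 2 mm thick, from 56 to 130 mm ahead of the grip point; a neck joins it to the handle.
- spatula: The spatula, about 150 g, balancing some 7 mm ahead of the grip point; origin 36 mm below the grip point, in the plane of the blade's underside; axes as spatula_grip.
- cradle_seat (a point): Where the spatula's grip point lies when the tool rests in its cradle, 56 mm above the bench; x points the way the blade must point. Between the uprights there is room for fingers on both sides of the handle, down to 12 mm above the bench.
- cradle: The fixed wooden cradle; origin under cradle_seat, on the bench, x to the blade. Base 115 x 70 x 12 mm, two notched uprights, 10 mm thick, 31 mm ahead of and 52 mm behind the seat. The handle's underside rests on them 46 mm above the bench, between prongs about 28 mm apart that rise to 60 mm.
- selector_grip (a point): On the vertical axis of the blower's selector knob, at mid height of its two orange finger tabs, 133 mm above the bench. The tabs lie on this point's x axis: outer faces 56 mm apart (28 mm each side), each face 24 mm wide and 20 mm tall. The white pointer on the cap points along y, at the red dot at the start. The cap's top is 149 mm above the bench.
- blower: The fixed blower, a light grey box 170 (x) x 130 (y) x 100 mm, origin under its centre; its air outlet faces the rack (-y). The selector stands in the middle of its top; under the tabs is a fixed black collar, 31 mm in radius, rising 12 mm above the top. Red dot: off. Green dot: on.
- selector (a joint): Angle of the selector, rad: 0 at the red dot, 1.2 at the green dot, both end stops; grows as it turns clockwise seen from above. It is locked unless both tabs are kept pressed in while it turns; let go within its last 0.05 rad, the tabs spring out and lock it there.
- tab_a (a joint): How far the tab on the selector's +x side is pressed in, m: 0 out, 0.0055 fully in (about 8.5 N); the lock frees at about 0.003.
- tab_b (a joint): The same for the tab on the -x side.
- coaster: The coaster to turn over; origin in the middle of the face that is down at the start, z as coaster_center.
- other: The other coaster; origin in the middle of its underside. Leave it.
- jar_center (a point): Centre of a closed amber glass jar of finish, 60 mm across and 80 mm tall, standing on the bench. Leave it.
- stamp_center (a point): Middle of a brass hand stamp with a wooden handle, about 114 mm long, 50 mm wide and 24 mm tall, lying on the bench. Leave it.
There are look-alikes about, which are no part of the job. Leave any blue or turquoise look-alike of the coaster alone. What is shaped like the spatula but turquoise is not meant.

How it is judged:
By the outcome, as a careful person would: the job done as asked, in the order asked, and still so for the second after the job is handed in, with the robot touching nothing.
It also fails if it takes over 61 s, if anything falls off the work surface, if the arm or the gripper's body presses on something with over 40 N, if the wrist force passes 120 N, or if a joint passes its speed limit or range.

## Working session

There is one attempt and no reset: what is moved stays moved. The work goes in short steps, Python scripts to look and compute and a tool call to move; the robot and the scene stay as the last step left them, time stands still between calls to the robot, and variables do not carry over. Pictures are saved under pics/ and viewed, and the job is handed in when it is done.

Besides the shell and the picture viewer there is one more tool, called after ">>>" by a JSON object that holds its "api" and its "payload". step_arm: Moves the arm, as the interface text tells. Its arguments: {"type":"object","properties":{"steps":{"type":"array","items":{"type":"number"}}},"required":["steps"]}

```bash
mkdir -p pics; ls
cat > h.py <<'E'
import numpy as np,cv2
from plant import get_state, read_camera, close_job, silhouettes
def K(p):
    f=200/np.tan(np.radians(p["vfov"])/2); return f
def px2w(p,u,v,z):
    """z = depth along axis"""
    f=K(p); xd=(np.asarray(u,float)-p["cx"])/f; yd=(np.asarray(v,float)-p["cy"])/f
    rd=np.hypot(xd,yd); r=rd.copy()
    for _ in range(20): r=rd/(1+p["k1"]*r*r)
    s=1/(1+p["k1"]*r*r)
    c=np.stack([xd*s*z,yd*s*z,z*np.ones_like(xd)],-1)
    return (c-p["t"])@np.asarray(p["R"])
def px_plane(p,u,v,zw):
    a=px2w(p,u,v,np.full(np.shape(u),.5));C=-np.asarray(p["R"]).T@p["t"]
    d=a-C; s=(zw-C[2])/d[...,2]; return C+d*s[...,None]
def w2px(p,X):
    c=np.asarray(X)@np.asarray(p["R"]).T+p["t"]; x=c[...,0]/c[...,2];y=c[...,1]/c[...,2]
    s=1+p["k1"]*(x*x+y*y);f=K(p); return np.stack([p["cx"]+f*x*s,p["cy"]+f*y*s],-1)
def cloud(p):
    v,u=np.mgrid[0:400,0:640]; W=px2w(p,u,v,p["z_map"].astype(float)); W[p["z_map"]<=0]=np.nan; return W
def save(p,n,crop=None,s=1):
    im=p["color"][...,::-1]
    if crop: l,t,r,b=crop; im=im[t:b,l:r]
    if s!=1: im=cv2.resize(im,None,fx=s,fy=s,interpolation=cv2.INTER_CUBIC)
    cv2.imwrite("pics/"+n+".png",im)
E
python3 - <<'E'
from h import *
import pickle
for n in("top","side"):
    p=read_camera(n); save(p,n+"0"); pickle.dump(p,open(n+"0.pkl","wb"))
    print(n,p["vfov"],p["cx"],p["cy"],p["k1"],np.round(p["R"],3).tolist(),np.round(p["t"],3))
    for th in ["coaster","other","rack","spatula","cradle","blower","selector","tab_a","jar_center","stamp_center"]:
        print(th,[(round(d["confidence"],2),np.round(d["bbox"]).tolist()) for d in silhouettes(p,th)])
print(get_state())
E
```

```text
pics
top 50.108037376221525 322.82981337759253 206.40127477046389 -0.026203537999112254 [[-0.016, -1.0, -0.012], [-0.98, 0.018, -0.196], [0.197, 0.009, -0.98]] [0.022 0.519 1.336]
coaster [(0.92, [322.0, 123.0, 358.0, 154.0]), (0.71, [312.0, 171.0, 341.0, 202.0]), (0.67, [361.0, 220.0, 395.0, 255.0]), (0.64, [384.0, 136.0, 404.0, 162.0]), (0.55, [408.0, 203.0, 474.0, 226.0])]
other [(0.9, [310.0, 206.0, 347.0, 241.0]), (0.47, [166.0, 177.0, 215.0, 234.0])]
rack [(0.85, [251.0, 167.0, 350.0, 246.0])]
spatula [(0.79, [409.0, 249.0, 461.0, 290.0]), (0.72, [408.0, 208.0, 479.0, 222.0]), (0.52, [162.0, 174.0, 215.0, 237.0])]
cradle [(0.75, [429.0, 202.0, 466.0, 225.0])]
blower [(0.76, [164.0, 178.0, 217.0, 235.0]), (0.7, [174.0, 188.0, 190.0, 212.0]), (0.18, [311.0, 168.0, 340.0, 202.0])]
selector [(0.77, [172.0, 190.0, 191.0, 212.0])]
tab_a []
jar_center [(0.7, [385.0, 138.0, 404.0, 162.0])]
stamp_center [(0.49, [439.0, 146.0, 449.0, 180.0])]
side 45.242828856655024 320.2937416019012 200.99757033938954 -0.003613947280543905 [[0.933, -0.359, -0.013], [-0.286, -0.719, -0.633], [0.218, 0.59
[... 666 characters left out ...]
0])]
stamp_center []
{'time_s': 1.1, 'joints': array([1.04822370e+00, 4.80144923e-02, 9.92364732e-02, 1.62201367e+00,
       1.90883580e-05, 1.44301475e+00]), 'joint_vel': array([ 1.42261398e-03,  1.81100521e-03, -1.37439898e-03, -6.84539712e-05,
       -1.94610058e-04, -1.05875284e-03]), 'effort': array([-4.92842264e-04, -3.38654673e+01,  3.20165348e+01,  1.15075029e-03,
       -1.10482529e-04, -1.43798667e-05]), 'tcp_pos': array([0.20192104, 0.48461784, 0.23932232]), 'tcp_rot': array([ 3.14158562e+00, -1.83418749e-05,  2.74680160e+00]), 'ft_force': array([ 0.05505195,  0.00459791, -0.43877163]), 'wrist_torque': array([ 0.03420493, -0.00426213, -0.05941423]), 'opening': 0.08552253870211673}
```

View pics/top0.png

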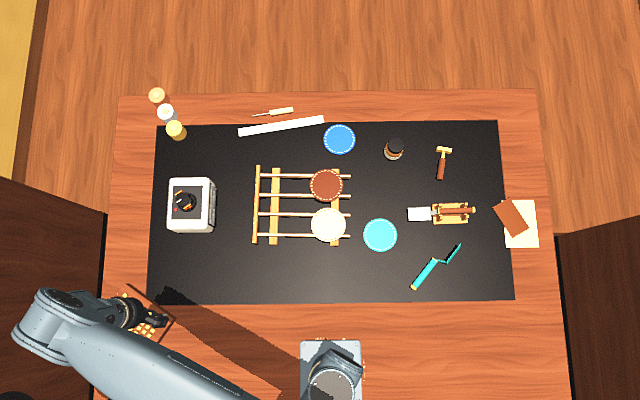

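View pics/side0.png

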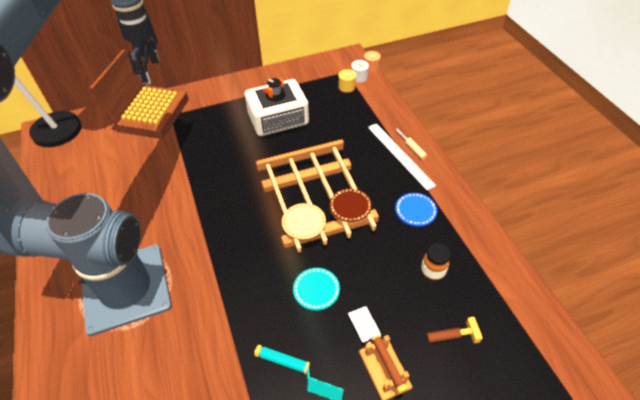

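Run:
```python
from h import *
import pickle
P={n:pickle.load(open(n+"0.pkl","rb")) for n in("top","side")}
for n,p in P.items():
    W=cloud(p); col=p["color"].astype(int)
    print(n,"bench z", np.nanmedian(W[260:280,250:300,2]) if n=="top" else np.nanmedian(W[220:250,200:240,2]))
    R,G,B=col[...,0],col[...,1],col[...,2]
    def rep(name,crop):
        l,t,r,b=crop; w=W[t:b,l:r].reshape(-1,3); return w
p=P["top"]; W=cloud(p)
for (u,v) in [(325,184),(328,224),(308,178),(295,178),(290,195),(290,215),(300,236),(256,200),(275,230),(420,214),(440,211),(455,211),(185,200),(183,197),(340,139),(380,235),(393,149),(443,165)]:
    print((u,v),np.round(W[v,u],4))
save(p,"c_rack",(240,155,360,255),6)
save(p,"c_spat",(400,190,490,235),8)
save(p,"c_blow",(155,170,225,240),8)
```

```text
top bench z 0.00020820395678061503
side bench z 0.0006577267292260042
(325, 184) [0.5934 0.0054 0.0524]
(328, 224) [ 0.4614 -0.002   0.0482]
(308, 178) [0.6287 0.0632 0.0011]
(295, 178) [0.6286 0.1074 0.0045]
(290, 195) [0.5603 0.1209 0.0447]
(290, 215) [0.4948 0.1215 0.0386]
(300, 236) [0.4253 0.0892 0.0381]
(256, 200) [0.5427 0.2303 0.0578]
(275, 230) [0.4483 0.172  0.024 ]
(420, 214) [ 0.4937 -0.3063  0.0207]
(440, 211) [ 0.494  -0.3606  0.0671]
(455, 211) [ 0.4934 -0.409   0.0655]
(185, 200) [0.5271 0.4322 0.1473]
(183, 197) [0.5355 0.4372 0.152 ]
(340, 139) [ 0.7626 -0.0488  0.0122]
(380, 235) [ 0.4279 -0.173   0.0084]
(393, 149) [ 0.6991 -0.2179  0.0825]
(443, 165) [ 0.6601 -0.394   0.0217]
```

Run:
```python
from h import *
import pickle
p=pickle.load(open("side0.pkl","rb"))
save(p,"s_rack",(245,130,395,260),5)
save(p,"s_spat",(330,290,430,400),5)
save(p,"s_blow",(235,65,325,145),8)
```

```text
(no output)
```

View pics/c_rack.png

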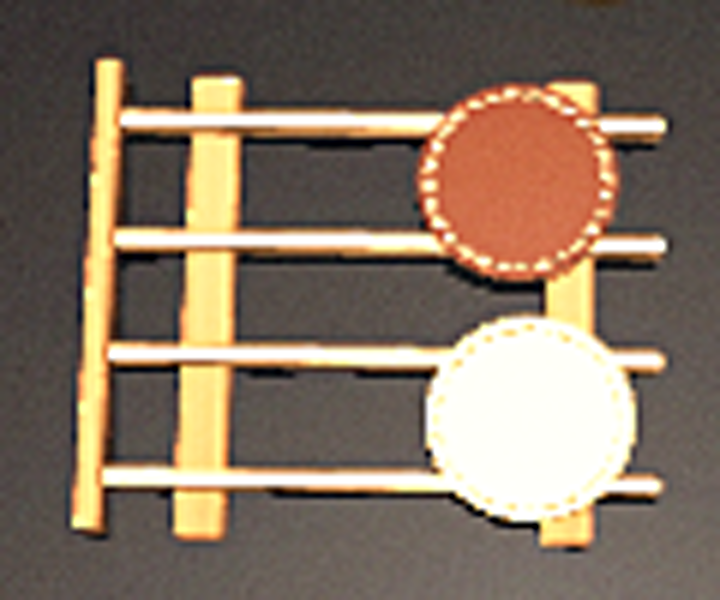

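View pics/c_spat.png

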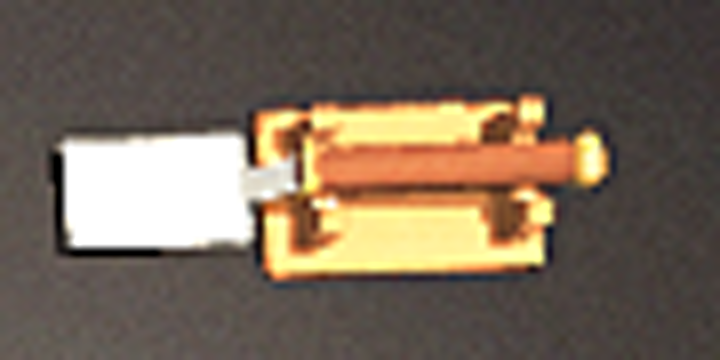

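View pics/c_blow.png

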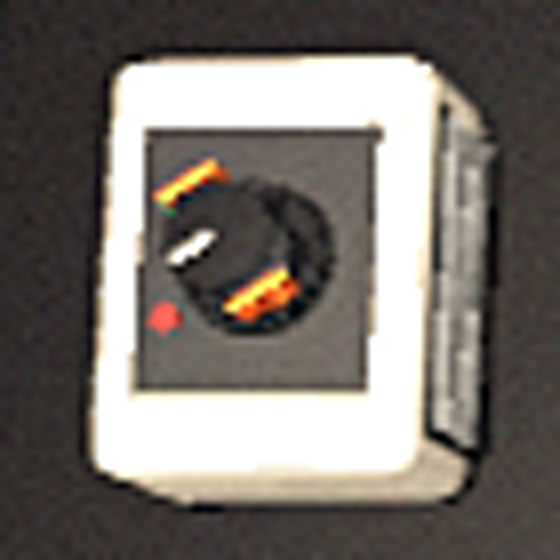

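View pics/s_blow.png

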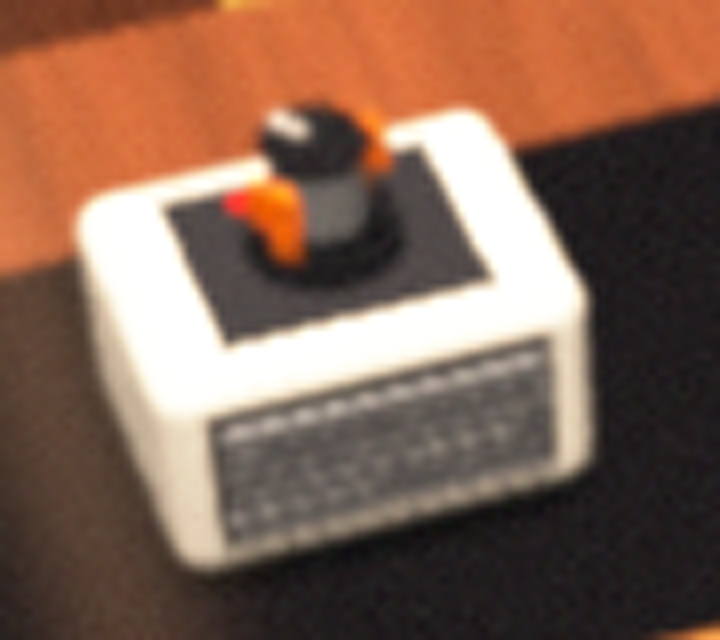

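View pics/s_spat.png

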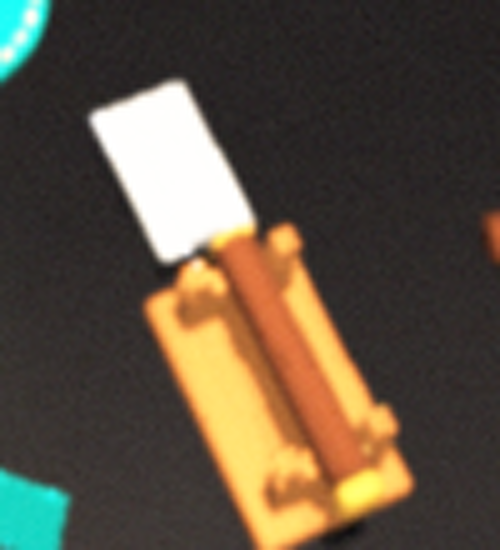

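```bash
cat > fit.py <<'E'
from h import *
import pickle
def line(w): 
    c=w.mean(0); u,s,v=np.linalg.svd(w-c); d=v[0]; return c,d,s/np.sqrt(len(w))
E
python3 - <<'E'
from fit import *
P={n:pickle.load(open(n+"0.pkl","rb")) for n in("top","side")}
for n,p in P.items():
    print(n,"cam",-np.asarray(p["R"]).T@p["t"])
    hsv=cv2.cvtColor(p["color"],cv2.COLOR_RGB2HSV).astype(int)
    H,S,V=hsv[...,0],hsv[...,1],hsv[...,2]
    # coasters
    for th in("coaster","other"):
        for d in silhouettes(p,th)[:3]:
            v,u=np.nonzero(d["pixels"]); 
            if len(v)<50: continue
            c,_=cv2.findContours(d["pixels"].astype(np.uint8),0,1); c=max(c,key=cv2.contourArea)[:,0]
            w=px_plane(p,c[:,0],c[:,1],0.0455)
            (cx,cy),r=cv2.minEnclosingCircle(w[:,:2].astype(np.float32))
            print(th,round(d["confidence"],2),d["bbox"],"meanHSV",hsv[v,u].mean(0).round(),"centre",w[:,:2].min(0).round(4),w[:,:2].max(0).round(4),round(cx,4),round(cy,4),round(r,4))
# slats from top
p=P["top"]
hsv=cv2.cvtColor(p["color"],cv2.COLOR_RGB2HSV).astype(int);V=hsv[...,2];S=hsv[...,1]
for k,(v0,v1) in enumerate([(172,178),(191,198),(210,217),(230,238)]):
    pts=[]
    for u in list(range(264,273))+list(range(283,306)):
        col=p["color"][v0:v1,u].astype(float); wgt=np.clip(col[:,2]-90,0,None)
        if wgt.sum()>60: pts.append((u,(wgt*np.arange(v0,v1)).sum()/wgt.sum()))
    for u in range(344,349):
        col=p["color"][v0:v1+1,u].astype(float); wgt=np.clip(col[:,2]-90,0,None)
        if wgt.sum()>60: pts.append((u,(wgt*np.arange(v0,v1+1)).sum()/wgt.sum()))
    pts=np.array(pts); w=px_plane(p,pts[:,0],pts[:,1],0.042)
    a=np.polyfit(w[:,1],w[:,0],1); print("slat",k,"x at y=0.05:",round(np.polyval(a,.05),4),"x at 0",round(a[1],4),"slope dx/dy",round(a[0],4),"ymin,max",w[:,1].min().round(4),w[:,1].max().round(4),"res",np.std(w[:,0]-np.polyval(a,w[:,1])).round(4), len(pts))
E
```

```text
top cam [2.45945472e-01 1.15142975e-03 1.41236355e+00]
coaster 0.92 [321.9, 123.0, 358.3, 154.0] meanHSV [ 97. 139. 254.] centre [ 0.6974 -0.095 ] [0.8042 0.0097] 0.7505 -0.0439 0.054
coaster 0.71 [312.4, 170.9, 340.7, 201.5] meanHSV [ 10. 156. 209.] centre [ 0.5376 -0.0506] [0.6467 0.0582] 0.5919 0.0029 0.056
coaster 0.67 [361.1, 219.7, 394.7, 255.0] meanHSV [ 85.  99. 254.] centre [ 0.3716 -0.2173] [ 0.4756 -0.1135] 0.4244 -0.1652 0.0541
other 0.9 [309.8, 206.2, 347.2, 240.7] meanHSV [ 27.  11. 255.] centre [ 0.4096 -0.0537] [0.5147 0.053 ] 0.4608 -0.0017 0.0553
other 0.47 [165.6, 177.1, 215.0, 233.6] meanHSV [ 16.  27. 178.] centre [0.4424 0.3666] [0.6285 0.5238] 0.5338 0.4473 0.113
side cam [ 0.25215107 -0.70645233  1.02507434]
coaster 0.67 [330.7, 185.8, 372.6, 221.9] meanHSV [  9. 199. 166.] centre [ 0.5425 -0.0488] [0.65   0.0605] 0.5959 0.0068 0.0559
coaster 0.63 [394.5, 190.7, 438.4, 225.0] meanHSV [106. 169. 250.] centre [ 0.6955 -0.1227] [ 0.8028 -0.0145] 0.7496 -0.0694 0.0555
coaster 0.26 [267.1, 77.5, 284.8, 99.5] meanHSV [ 23. 102. 129.] centre [0.5279 0.5026] [0.5973 0.5993] 0.5585 0.5518 0.0506
other 0.72 [265.5, 86.3, 273.7, 95.2] meanHSV [ 10. 207. 194.] centre [0.5264 0.5026] [0.5505 0.558 ] 0.5339 0.5303 0.0278
other 0.65 [280.8, 202.8, 322.3, 239.4] meanHSV [ 28.  75. 254.] centre [ 0.4081 -0.0542] [0.5197 0.0592] 0.4648 0.003 0.0576
slat 0 x at y=0.05: 0.6281 x at 0 0.6264 slope dx/dy 0.0331 ymin,max -0.0712 0.2077 res 0.0004 37
slat 1 x at y=0.05: 0.5601 x at 0 0.5584 slope dx/dy 0.0346 ymin,max -0.0694 0.2069 res 0.0005 37
slat 2 x at y=0.05: 0.4962 x at 0 0.4946 slope dx/dy 0.0324 ymin,max -0.0677 0.2061 res 0.0005 37
slat 3 x at y=0.05: 0.4284 x at 0 0.4269 slope dx/dy 0.0312 ymin,max -0.0658 0.2054 res 0.0009 37
```

```bash
cat > spat.py <<'E'
from fit import *
def blade(p,box,z,thr=150):
    l,t,r,b=box; c=p["color"][t:b,l:r].astype(int)
    m=((c.min(-1)>thr)).astype(np.uint8)
    n,lab,st,ce=cv2.connectedComponentsWithStats(m); k=1+np.argmax(st[1:,4])
    con,_=cv2.findContours((lab==k).astype(np.uint8),0,1); con=max(con,key=cv2.contourArea)[:,0]
    w=px_plane(p,con[:,0]+l,con[:,1]+t,z)
    rect=cv2.minAreaRect(w[:,:2].astype(np.float32)*1000)
    return rect,w
def handle(p,box,z):
    l,t,r,b=box; c=p["color"][t:b,l:r]; h=cv2.cvtColor(c,cv2.COLOR_RGB2HSV).astype(int)
    m=(h[...,0]<14)&(h[...,1]>120)&(h[...,2]>60)
    n,lab,st,ce=cv2.connectedComponentsWithStats(m.astype(np.uint8)); k=1+np.argmax(st[1:,4]); v,u=np.nonzero(lab==k)
    w=px_plane(p,u+l,v+t,z)[:,:2]; c,d,s=line(w); q=(w-c)@d
    return c,d,s,q.min(),q.max(),len(u)
E
python3 - <<'E'
from spat import *
P={n:pickle.load(open(n+"0.pkl","rb")) for n in("top","side")}
for n,bb,hb in(("top",(402,200,436,228),(430,200,490,225)),("side",(340,300,385,345),(365,325,430,400))):
    p=P[n]; print(n,"blade",blade(p,bb,0.022)[0],"handle",handle(p,hb,0.062))
    l,t,r,b=(155,170,225,240) if n=="top" else (235,65,325,145)
    c=p["color"][t:b,l:r]; h=cv2.cvtColor(c,cv2.COLOR_RGB2HSV).astype(int)
    H,S,V=h[...,0],h[...,1],h[...,2]
    for nm,m,z in(("orange",(H>4)&(H<22)&(S>150)&(V>120),.137),("red",((H<4)|(H>174))&(S>150)&(V>120),.1),("green",(H>45)&(H<85)&(S>80)&(V>50),.1)):
        N,lab,st,ce=cv2.connectedComponentsWithStats(m.astype(np.uint8))
        for k in range(1,N):
            if st[k,4]>=3: print(nm,st[k,4],ce[k]+[l,t],px_plane(p,np.array(ce[k][0]+l),np.array(ce[k][1]+t),z))
    # blower top
    m=(c.min(-1)>200).astype(np.uint8)
    print("blower top", )
    con,_=cv2.findContours(m,0,1); con=max(con,key=cv2.contourArea)[:,0]
    w=px_plane(p,con[:,0]+l,con[:,1]+t,.1); print(cv2.minAreaRect(w[:,:2].astype(np.float32)*1000))
E
```

```text
top blade ((495.1105041503906, -311.1221008300781), (90.18415069580078, 43.59221649169922), 88.96707916259766) handle (array([ 0.49330603, -0.40346035]), array([-0.05587154,  0.99843797]), array([0.03490404, 0.01368621]), np.float64(-0.059316011734342096), np.float64(0.06572929189278426), 364)
orange 6 [181.5        191.33333333] [0.55697541 0.4479913  0.137     ]
orange 23 [187.39130435 206.91304348] [0.50760594 0.42733391 0.137     ]
red 9 [175.33333333 209.11111111] [0.50882404 0.47768738 0.1       ]
blower top
((528.8610229492188, 439.3182067871094), (126.9601821899414, 167.22348022460938), 89.46420288085938)
side blade ((498.1863708496094, -300.90045166015625), (46.350955963134766, 75.97460174560547), 1.9099551439285278) handle (array([ 0.49684027, -0.41395069]), array([-0.04062699, -0.99917438]), array([0.03438433, 0.01350009]), np.float64(-0.05879123345227204), np.float64(0.06496996069988996), 894)
orange 1615 [274.47120743  75.21052632] [0.5498839  0.49010436 0.137     ]
orange 57 [269.24561404  91.61403509] [0.5115184  0.41989368 0.137     ]
orange 8 [322.   143.75] [0.5763874  0.15702433 0.137     ]
red 4 [263.75  90.  ] [0.50893465 0.48075927 0.1       ]
blower top
((531.4009399414062, 434.0089111328125), (136.51649475097656, 167.34884643554688), 89.4358901977539)
```

View pics/s_rack.png

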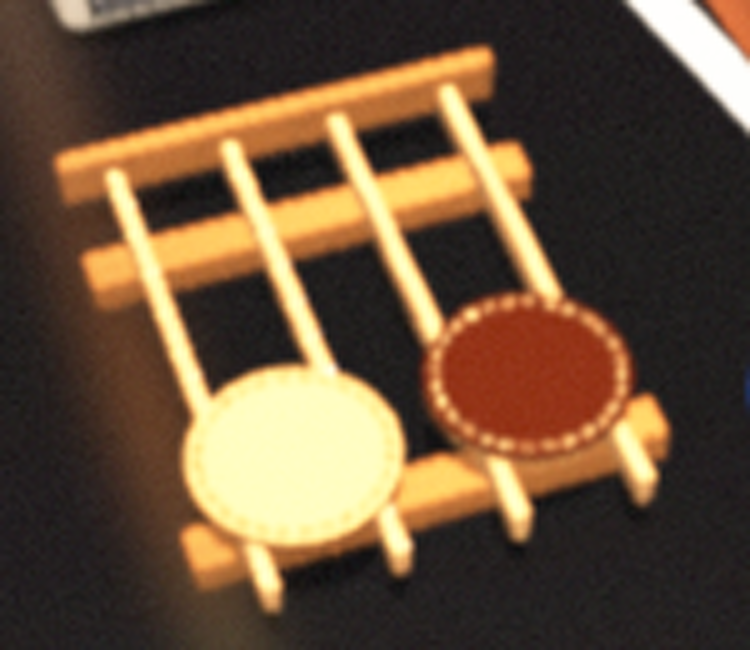

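Run:
```python
from fit import *
P={n:pickle.load(open(n+"0.pkl","rb")) for n in("top","side")}
p=P["top"]
f=lambda p,c,z:px_plane(p,np.array(float(c[0])),np.array(float(c[1])),z).round(4)
T=lambda x,y:(400+x/8-.5,190+y/8-.5)
print("top tip",f(p,T(63,192),.022),"blade side edges",f(p,T(150,138),.022),f(p,T(150,246),.022),"brass",f(p,T(594,158),.056))
print("cradle base edges",[f(p,T(*c),.012) for c in((270,277),(545,267),(255,112))], "handle mid edges z.060",f(p,T(430,145),.062),f(p,T(430,188),.062))
p=P["side"]; T=lambda x,y:(330+x/5-.5,290+y/5-.5)
print("side tip",f(p,T(136,98),.022),f(p,T(90,116),.022),f(p,T(182,80),.022),"back",f(p,T(160,265),.022),f(p,T(252,222),.022),"handle front brass top",f(p,T(232,236),.064), "brass end", f(p,T(357,490),.056))
print("base",[f(p,T(*c),.012) for c in((148,300),(262,548),(411,490))])
# depth of tabs: print points cloud around knob top view
p=P["top"];W=cloud(p); T=lambda x,y:(155+x/8-.5,170+y/8-.5)
print("tabs",[f(p,T(*c),.138) for c in((157,193),(222,172),(228,305),(292,285))],"pointer",[f(p,T(*c),.149) for c in((172,260),(212,236))],"box",[f(p,T(*c),.1) for c in((115,65),(430,60),(95,470),(425,472))],"panel",[f(p,T(*c),.1) for c in((148,130),(380,130),(140,390),(370,390))])
p=P["side"];T=lambda x,y:(235+x/8-.5,65+y/8-.5)
print("side panel",[f(p,T(*c),.1) for c in((167,208),(425,148),(228,348),(490,278))],"pointer",[f(p,T(*c),.149) for c in((272,115),(305,133))], "cap c",f(p,T(313,140),.149),"tabs",[f(p,T(*c),.143) for c in((250,190),(295,190),(362,105),(385,130))])
```

```text
top tip [ 0.4959 -0.2645  0.022 ] blade side edges [ 0.5179 -0.3017  0.022 ] [ 0.4727 -0.2991  0.022 ] brass [ 0.4998 -0.4729  0.056 ]
cradle base edges [array([ 0.4605, -0.35  ,  0.012 ]), array([ 0.4626, -0.4641,  0.012 ]), array([ 0.5301, -0.3484,  0.012 ])] handle mid edges z.060 [ 0.5052 -0.4053  0.062 ] [ 0.4877 -0.404   0.062 ]
side tip [ 0.4971 -0.2634  0.022 ] [ 0.4741 -0.2639  0.022 ] [ 0.5203 -0.2628  0.022 ] back [ 0.4748 -0.3397  0.022 ] [ 0.5205 -0.3365  0.022 ] handle front brass top [ 0.4988 -0.3545  0.064 ] brass end [ 0.5018 -0.4651  0.056 ]
base [array([ 0.4657, -0.3487,  0.012 ]), array([ 0.4665, -0.4609,  0.012 ]), array([ 0.5338, -0.4623,  0.012 ])]
tabs [array([0.5499, 0.4702, 0.138 ]), array([0.5577, 0.4454, 0.138 ]), array([0.5054, 0.4404, 0.138 ]), array([0.5128, 0.4161, 0.138 ])] pointer [array([0.521, 0.459, 0.149]), array([0.5301, 0.4441, 0.149 ])] box [array([0.6119, 0.504 , 0.1   ]), array([0.6114, 0.3772, 0.1   ]), array([0.4484, 0.5028, 0.1   ]), array([0.4455, 0.373 , 0.1   ])] panel [array([0.5848, 0.4892, 0.1   ]), array([0.583 , 0.3961, 0.1   ]), array([0.4798, 0.4867, 0.1   ]), array([0.4782, 0.3958, 0.1   ])]
side panel [array([0.4843, 0.4881, 0.1   ]), array([0.5883, 0.4862, 0.1   ]), array([0.4822, 0.3997, 0.1   ]), array([0.5858, 0.4017, 0.1   ])] pointer [array([0.5238, 0.4634, 0.149 ]), array([0.532 , 0.4484, 0.149 ])] cap c [0.5335 0.4432 0.149 ] tabs [array([0.5049, 0.4313, 0.143 ]), array([0.5203, 0.425 , 0.143 ]), array([0.559 , 0.4646, 0.143 ]), array([0.5623, 0.4467, 0.143 ])]
```

>>> {"api": "step_arm", "payload": {"steps": [0, 0.296, -0.879, -0.07, -1.155, 0, 0.296, -0.879, -0.07, -1.155, 0, 0.296, -0.879, -0.07, -1.155, 0, 0.296, -0.879, -0.07, -1.155, 0, 0.296, -0.879, -0.07, -1.155, 0, 0.296, -0.879, -0.07, -1.155, 0, 0.296, -0.879, -0.07, -1.155, 0, 0.296, -0.879, -0.07, -1.155, 0, 0.296, -0.879, -0.07, -1.155, 0, 0.296, -0.879, -0.07, -1.155, 0, 0.296, -0.879, -0.07, -1.155, 0, 0.296, -0.879, -0.07, -1.155]}}

```text
time_s: 2.8
tcp_pos: [0.441, -0.2264, 0.1829]
tcp_rot: [3.141, 0.0, 1.591]
ft_force: [0.6, 0.5, 1.5]
opening: 0.0851
```

>>> {"api": "step_arm", "payload": {"steps": [0, 0.04, -0.1, 0, 0, 0, 0.04, -0.1, 0, 0, 0, 0.04, -0.1, 0, 0, 0, 0.04, -0.1, 0, 0, 0, 0.04, -0.1, 0, 0]}}

```text
time_s: 3.42
tcp_pos: [0.4805, -0.3229, 0.1834]
tcp_rot: [3.141, 0.0, 1.593]
ft_force: [0.6, 1.0, -0.4]
opening: 0.0852
```

>>> {"api": "step_arm", "payload": {"steps": [0, 0.0175, -0.071, -0.05, 0, 0, 0.0175, -0.071, -0.05, 0, 0, 0.0175, -0.071, -0.05, 0, 0, 0.0175, -0.071, -0.05, 0]}}

```text
time_s: 3.92
tcp_pos: [0.4983, -0.394, 0.1341]
tcp_rot: [3.141, 0.0, 1.593]
ft_force: [-0.5, 0.5, 0.5]
opening: 0.0852
```

Run:
```python
from fit import *
p=read_camera("side"); q=read_camera("top"); pickle.dump((p,q),open("a.pkl","wb")); save(p,"s1",(310,250,470,400),5); save(q,"t1",(390,170,500,250),7); print(get_state()["tcp_pos"])
```

```text
[ 0.49867298 -0.39432272  0.13474127]
```

View pics/s1.png

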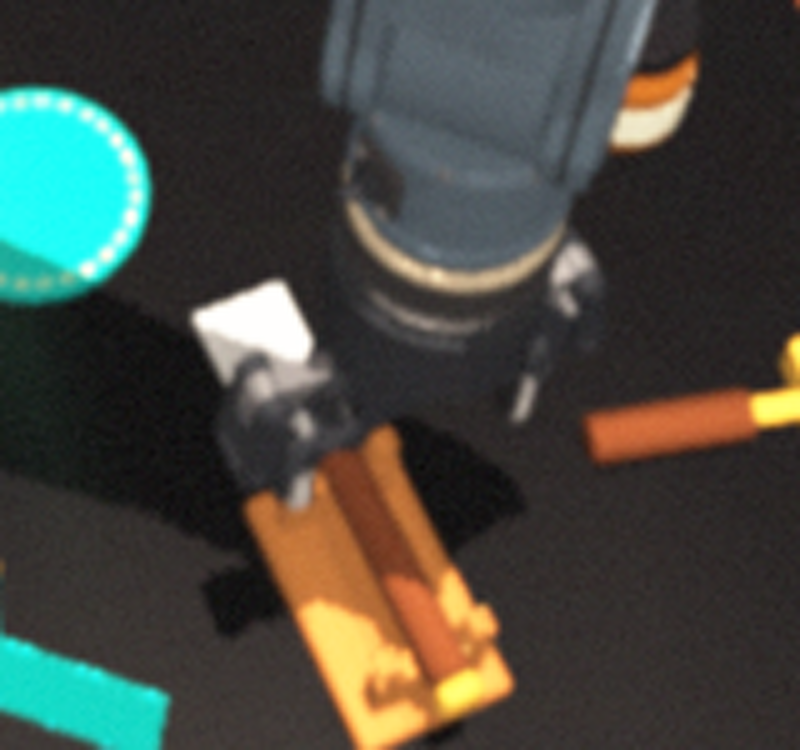

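View pics/t1.png

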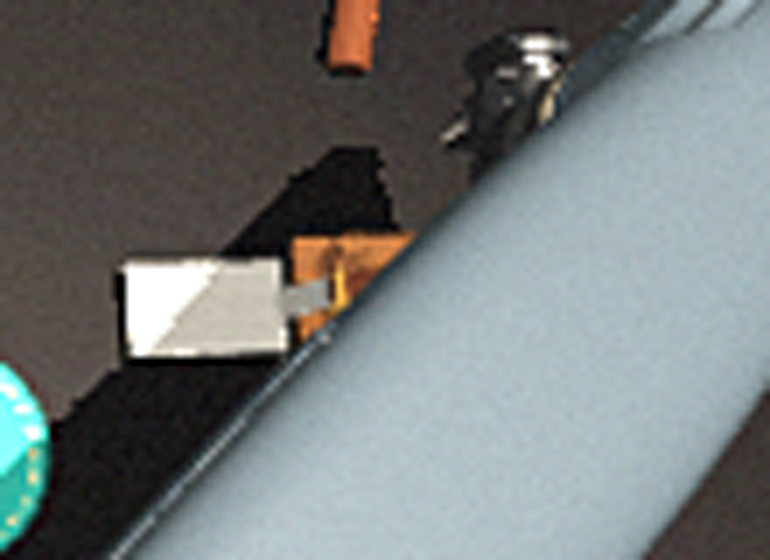

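Run:
```python
from fit import *
p,q=pickle.load(open("a.pkl","rb"))
for z in(.127,.133,.139): print(z,w2px(p,[[.4985-.045,-.394,z],[.4985+.045,-.394,z]]).round(1).tolist())
print("seen",310+298/5,250+503/5,310+520/5,250+418/5)
```

```text
0.127 [[365.8, 349.5], [407.6, 333.3]]
0.133 [[366.0, 348.3], [407.9, 332.1]]
0.139 [[366.2, 347.0], [408.3, 330.8]]
seen 369.6 350.6 414.0 333.6
```

>>> {"api": "step_arm", "payload": {"steps": [0, -0.001, 0, -0.04, 0, 0, -0.001, 0, -0.075, 0, 0, -0.001, 0, -0.088, 0, 0, -0.001, 0, -0.088, 0, 1, -0.001, 0, -0.088, 0, 1, -0.001, 0, -0.088, 0, 1, -0.001, 0, -0.088, 0, 1, -0.001, 0, -0.088, 0, 1, -0.001, 0, -0.088, 0, 1, -0.001, 0, -0.088, 0]}}

```text
time_s: 5.28
tcp_pos: [0.4975, -0.3956, 0.0457]
tcp_rot: [3.141, 0.001, 1.592]
ft_force: [-0.9, 0.3, 3.9]
opening: 0.0173
```

>>> {"api": "step_arm", "payload": {"steps": [1, 0, 0, 0.03, 0, 1, 0, 0, 0.07, 0, 1, 0.03, 0.04, 0.1, -0.02, 1, 0.06, 0.1, 0.1, -0.05, 1, 0.09, 0.15, 0.1, -0.055, 1, 0.09, 0.17, 0.1, -0.055, 1, 0.09, 0.17, 0.1, -0.055, 1, 0.09, 0.17, 0.1, -0.055]}}

```text
time_s: 6.28
tcp_pos: [0.5863, -0.2264, 0.1442]
tcp_rot: [-3.14, 0.001, 1.535]
ft_force: [-0.6, -0.2, -1.6]
opening: 0.0168
```

Run:
```python
from fit import *
p=read_camera("side"); q=read_camera("top"); pickle.dump((p,q),open("b.pkl","wb")); save(p,"s2",(260,130,440,280),4); save(q,"t2",(300,150,420,240),6); print(get_state()["tcp_pos"])
```

```text
[ 0.58635734 -0.2268541   0.14454889]
```

View pics/s2.png

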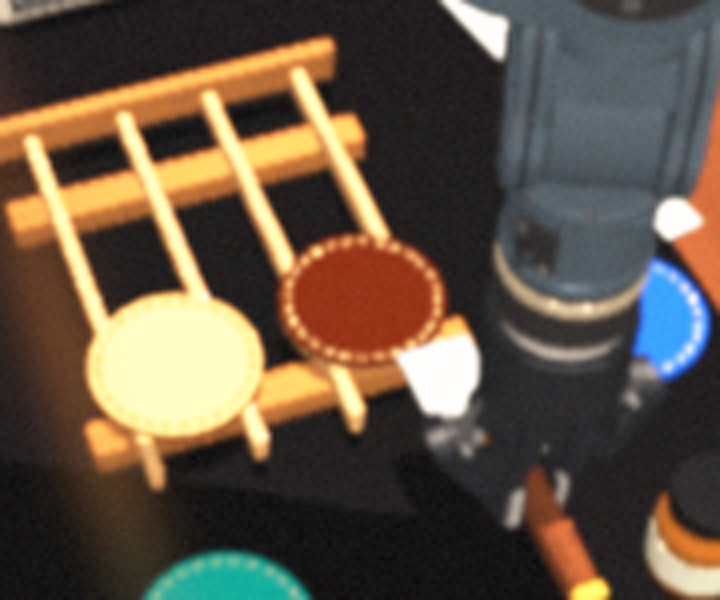

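View pics/t2.png

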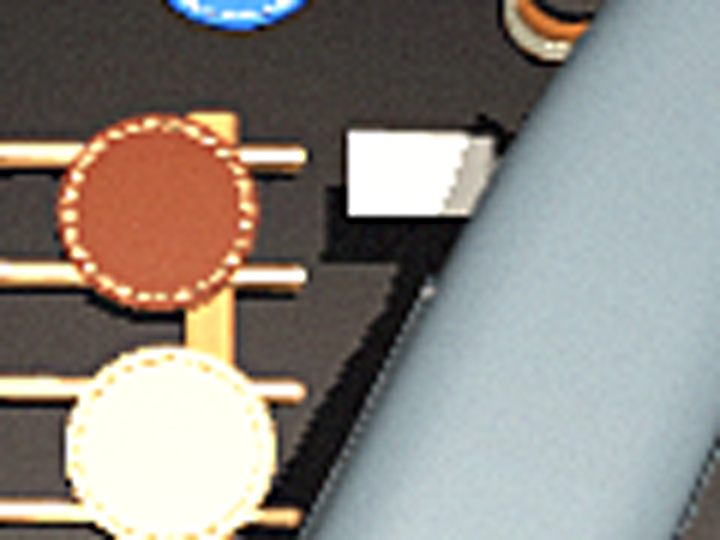

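Run:
```python
from spat import *
p,q=pickle.load(open("b.pkl","rb"))
f=lambda p,c,z:px_plane(p,np.array(float(c[0])),np.array(float(c[1])),z).round(4)
T=lambda x,y:(300+x/6-.5,150+y/6-.5)
W=cloud(q)
c=q["color"].astype(int); m=(c.min(-1)>110); m[:, :357]=0; m[:,385:]=0; m[:170]=0; m[190:]=0
w=W[m]; w=w[np.isfinite(w[:,2])]; print(len(w),np.median(w,0)); A=np.c_[w[:,0],w[:,1],np.ones(len(w))]; s,*_=np.linalg.lstsq(A,w[:,2],rcond=None); print("plane slopes dz/dx,dz/dy",s, "std",np.std(w[:,2]-A@s))
zb=np.median(w[:,2])
for z in (.1215,zb):
  print("tip corners",f(q,T(347,130),z),f(q,T(347,216),z),"far",f(q,T(440,131),z),f(q,T(440,216),z))
S=lambda x,y:(260+x/4-.5,130+y/4-.5)
print("side tip", f(p,S(398,353),.1215),f(p,S(470,333),.1215), "z")
print("side slats ends L/R, mid top face",[f(p,S(*k),.042) for k in((345,375),(357,412),(300,75),(380,237),(210,97),(288,265))])
```

```text
359 [ 0.5891049  -0.12651603  0.12088664]
plane slopes dz/dx,dz/dy [-3.13522269  0.09752643  1.99164226] std 0.038961669315395346
tip corners [ 0.6152 -0.0966  0.1215] [ 0.5691 -0.0951  0.1215] far [ 0.6138 -0.145   0.1215] [ 0.5682 -0.1432  0.1215]
tip corners [ 0.6154 -0.0966  0.1209] [ 0.5692 -0.0952  0.1209] far [ 0.614  -0.145   0.1209] [ 0.5684 -0.1433  0.1209]
side tip [ 0.5728 -0.0937  0.1215] [ 0.6187 -0.0958  0.1215] z
side slats ends L/R, mid top face [array([ 0.5626, -0.0435,  0.042 ]), array([ 0.5583, -0.0729,  0.042 ]), array([0.638 , 0.2184, 0.042 ]), array([0.6297, 0.0546, 0.042 ]), array([0.5695, 0.2217, 0.042 ]), array([0.5629, 0.0547, 0.042 ])]
```

>>> {"api": "step_arm", "payload": {"steps": [1, -0.003, 0, -0.04, 0, 1, -0.003, 0, -0.075, 0, 1, -0.003, 0, -0.087, 0, 1, -0.003, 0, -0.087, 0, 1, -0.003, 0, -0.087, 0]}}

```text
time_s: 7.0
tcp_pos: [0.5853, -0.2262, 0.06]
tcp_rot: [3.138, 0.002, 1.536]
ft_force: [-0.1, -0.6, -2.0]
opening: 0.0173
```

Run:
```python
from fit import *
p=read_camera("side"); q=read_camera("top"); pickle.dump((p,q),open("c.pkl","wb")); save(p,"s3",(310,160,440,280),5); save(q,"t3",(300,150,420,240),6); print(get_state()["tcp_pos"])
```

```text
[ 0.58555707 -0.22603638  0.06024244]
```

View pics/s3.png

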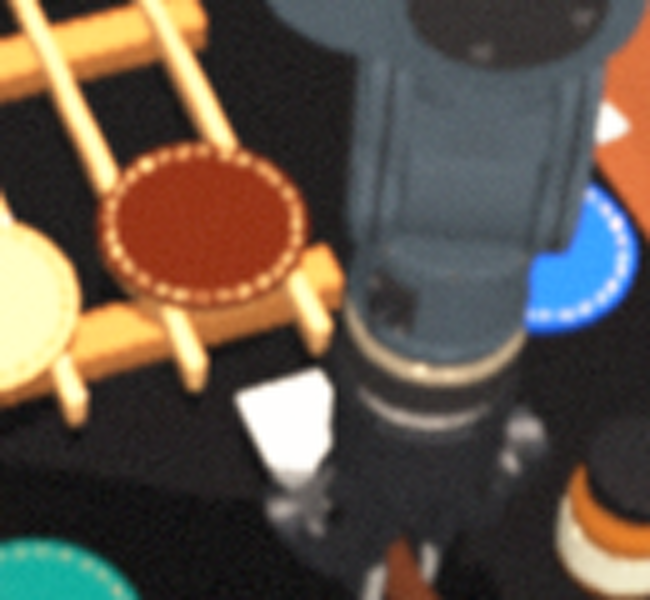

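View pics/t3.png

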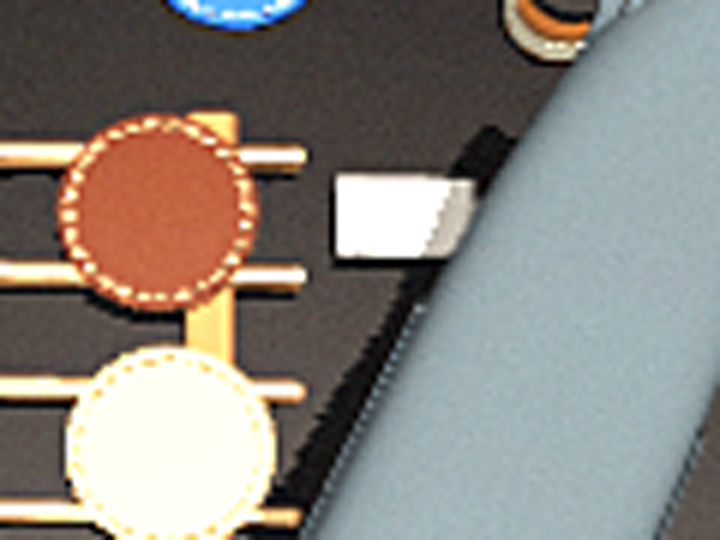

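>>> {"api": "step_arm", "payload": {"steps": [1, 0.001, 0.025, 0, 0, 1, 0.0015, 0.045, 0, 0, 1, 0.002, 0.06, 0, 0, 1, 0.002, 0.069, 0, 0, 1, 0.002, 0.069, 0, 0, 1, 0.002, 0.069, 0, 0]}}

```text
time_s: 7.85
tcp_pos: [0.5862, -0.1565, 0.0579]
tcp_rot: [3.141, 0.0, 1.537]
ft_force: [-0.7, 0.8, -1.4]
opening: 0.0171
```

Run:
```python
from fit import *
p=read_camera("side"); q=read_camera("top"); pickle.dump((p,q),open("d.pkl","wb")); save(p,"s4",(310,160,440,280),5); save(q,"t4",(300,150,420,240),6); print(get_state()["tcp_pos"])
```

```text
[ 0.58610451 -0.15681848  0.05783741]
```

View pics/s4.png

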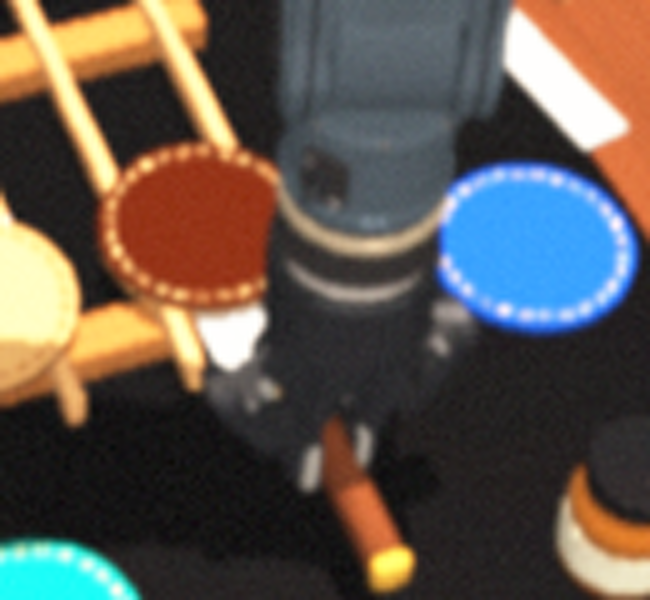

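View pics/t4.png

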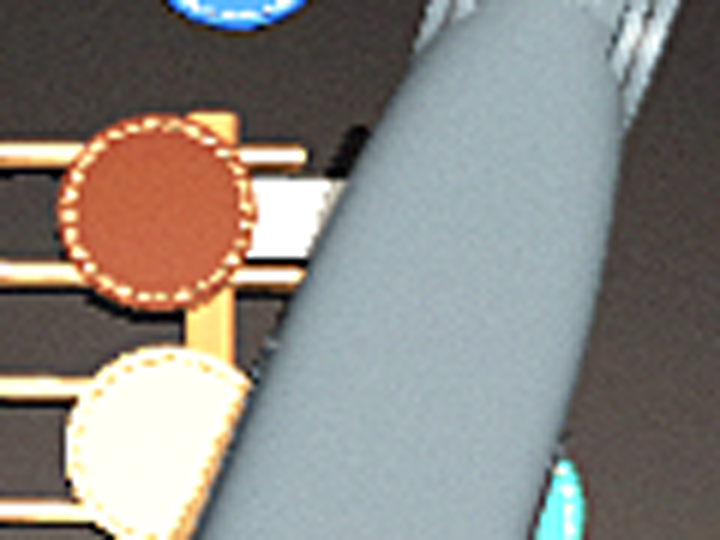

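>>> {"api": "step_arm", "payload": {"steps": [1, 0, 0, 0.008, 0, 1, 0, 0.001, 0.018, 0, 1, 0, 0.0025, 0.0265, 0, 1, 0, 0.0055, 0.0355, 0, 1, 0, 0.0095, 0.044, 0, 1, 0.0005, 0.015, 0.052, 0, 1, 0.0007, 0.021, 0.059, 0, 1, 0.0007, 0.021, 0.059, 0, 1, 0.0007, 0.021, 0.059, 0]}}

```text
time_s: 9.07
tcp_pos: [0.5867, -0.1351, 0.1166]
tcp_rot: [-3.141, 0.0, 1.537]
ft_force: [0.4, -0.7, -1.7]
opening: 0.0168
```

Run:
```python
from fit import *
p=read_camera("side"); q=read_camera("top"); pickle.dump((p,q),open("e.pkl","wb")); save(p,"s5",(310,160,440,280),5); save(q,"t5",(280,150,400,240),6); print(get_state()["tcp_pos"])
```

```text
[ 0.58653868 -0.13525191  0.1163586 ]
```

View pics/s5.png

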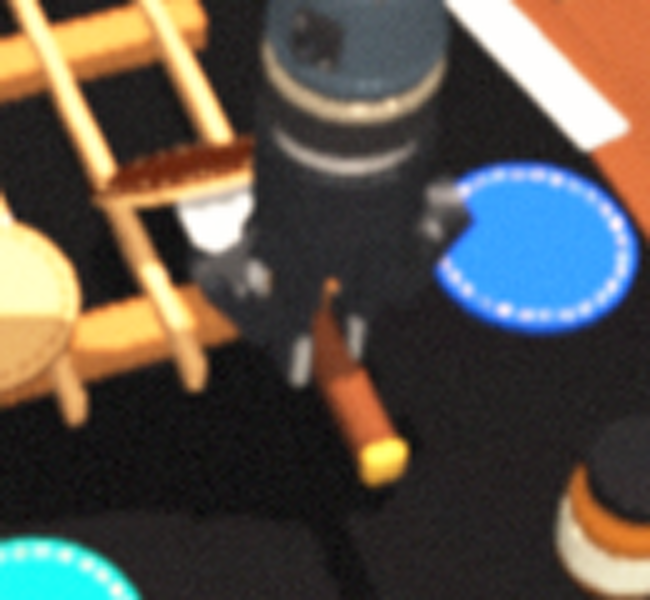

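View pics/t5.png

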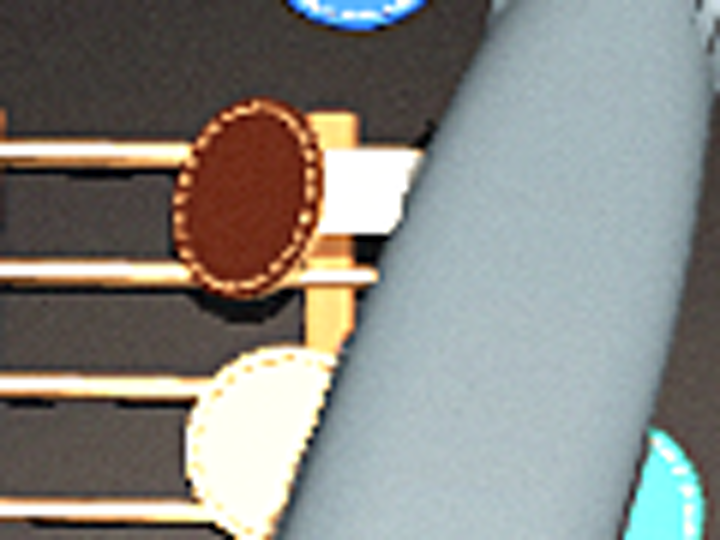

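>>> {"api": "step_arm", "payload": {"steps": [1, 0.0002, 0.007, 0.0065, 0, 1, 0.0005, 0.015, 0.0115, 0, 1, 0.0008, 0.0235, 0.0155, 0, 1, 0.001, 0.0325, 0.0185, 0, 1, 0.0015, 0.042, 0.02, 0, 1, 0.0017, 0.051, 0.0205, 0, 1, 0.002, 0.059, 0.02, 0, 1, 0.0023, 0.068, 0.019, 0, 1, 0.0025, 0.076, 0.017, 0, 1, 0.0025, 0.076, 0.017, 0, 1, 0.0025, 0.076, 0.017, 0, 1, 0.0025, 0.076, 0.017, 0]}}

```text
time_s: 10.68
tcp_pos: [0.5894, -0.0595, 0.1339]
tcp_rot: [3.141, 0.0, 1.536]
ft_force: [0.0, 0.5, -1.9]
opening: 0.0169
```

Run:
```python
from fit import *
p=read_camera("side"); q=read_camera("top"); pickle.dump((p,q),open("f.pkl","wb")); save(p,"s6",(250,120,440,280),4); save(q,"t6",(240,150,360,250),6); print(get_state()["tcp_pos"])
```

```text
[ 0.58936579 -0.05951476  0.13394266]
```

View pics/s6.png

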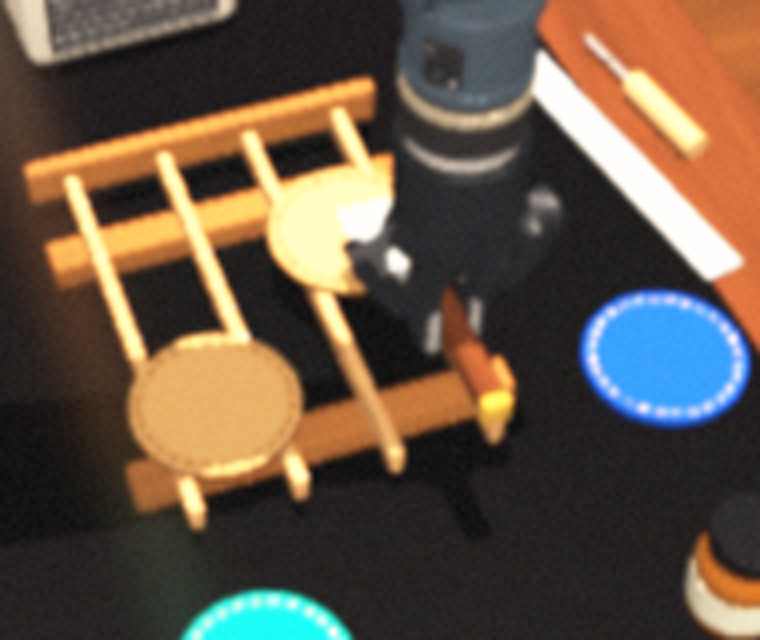

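View pics/t6.png

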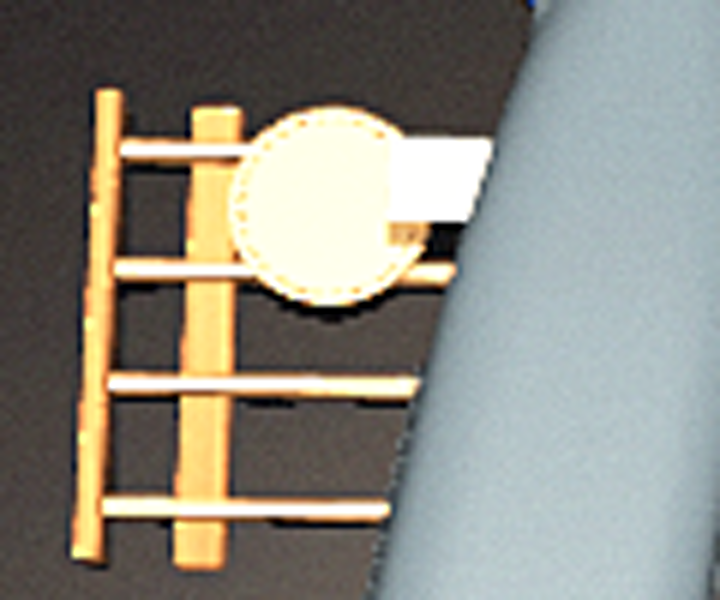

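>>> {"api": "step_arm", "payload": {"steps": [1, 0, -0.04, 0.01, 0, 1, -0.02, -0.09, 0.012, 0.01, 1, -0.04, -0.14, 0.012, 0.02, 1, -0.06, -0.19, 0.012, 0.03, 1, -0.08, -0.25, 0.012, 0.04, 1, -0.092, -0.3, 0.012, 0.055, 1, -0.092, -0.336, 0.012, 0.056, 1, -0.092, -0.336, 0.012, 0.056, 1, -0.092, -0.336, 0.012, 0.056, 1, -0.092, -0.336, 0.012, 0.056]}}

```text
time_s: 12.02
tcp_pos: [0.4976, -0.394, 0.146]
tcp_rot: [-3.142, -0.0, 1.594]
ft_force: [-0.5, -0.5, -1.9]
opening: 0.0169
```

Run:
```python
from fit import *
p=read_camera("side"); q=read_camera("top"); pickle.dump((p,q),open("g.pkl","wb")); save(p,"s7",(310,260,430,400),5); save(q,"t7",(250,150,370,250),6); print(get_state()["tcp_pos"],get_state()["tcp_rot"])
```

```text
[ 0.49770213 -0.3940206   0.14607847] [ 3.14153292e+00 -1.23905860e-04  1.59435384e+00]
```

View pics/s7.png

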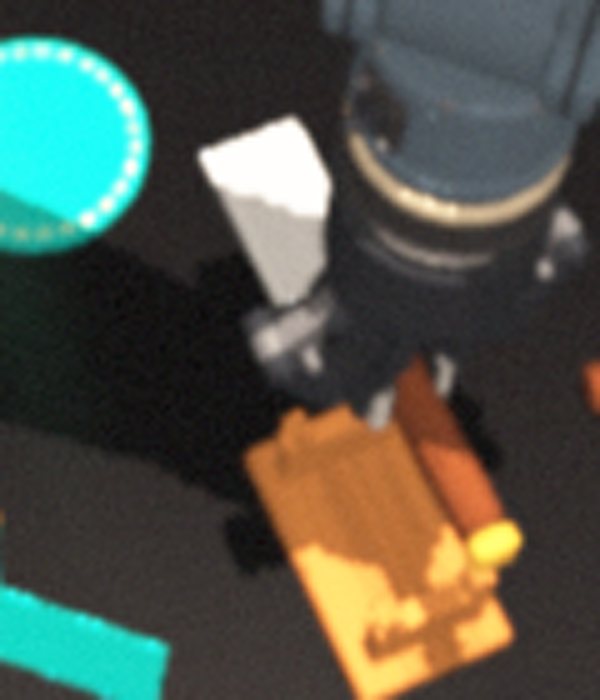

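View pics/t7.png

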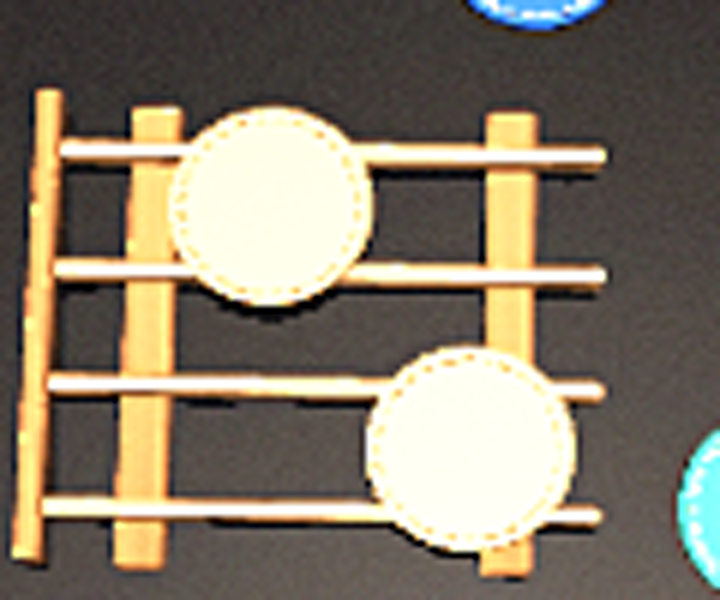

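>>> {"api": "step_arm", "payload": {"steps": [1, 0, -0.0015, -0.04, 0, 1, 0, -0.0015, -0.07, 0, 1, 0, -0.0015, -0.085, 0, 1, 0, -0.0015, -0.093, 0, 1, 0, -0.0015, -0.098, 0, 1, 0, -0.0015, -0.1, 0, 1, 0, -0.0015, -0.1, 0]}}

```text
time_s: 13.0
tcp_pos: [0.4977, -0.3971, 0.0467]
tcp_rot: [3.141, 0.001, 1.593]
ft_force: [0.4, -0.3, -1.6]
opening: 0.0169
```

>>> {"api": "step_arm", "payload": {"steps": [1, 0, 0.0012, 0, 0, 1, 0, 0.0012, -0.001, 0, 1, 0, 0.0012, -0.0015, 0, 1, 0, 0.0012, -0.0015, 0]}}

```text
time_s: 13.5
tcp_pos: [0.4976, -0.3957, 0.0457]
tcp_rot: [3.141, 0.001, 1.593]
ft_force: [-1.8, 1.4, 5.9]
opening: 0.0172
```

Run:
```python
from fit import *
p=read_camera("side"); pickle.dump(p,open("g2.pkl","wb")); save(p,"s8",(310,260,430,400),5);s=get_state(); print(s["tcp_pos"],s["ft_force"])
```

```text
[ 0.49766086 -0.39569505  0.04575025] [-1.99908568  2.38771988  6.53767904]
```

View pics/s8.png

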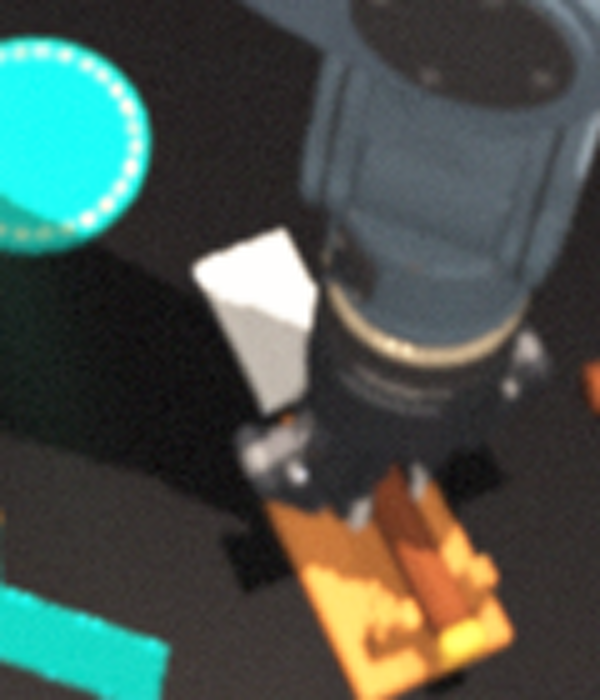

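>>> {"api": "step_arm", "payload": {"steps": [0, 0, 0, 0, 0, 0, 0, 0, 0, 0, 0, 0, 0, 0, 0, 0, 0, 0, 0, 0, 0, 0, 0, 0.03, 0, 0, 0, 0, 0.08, 0, 0, 0, 0, 0.14, 0, 0, 0, 0, 0.2, 0, 0, 0, 0, 0.2, 0, 0, 0, 0, 0.2, 0]}}

```text
time_s: 14.8
tcp_pos: [0.4975, -0.3957, 0.2443]
tcp_rot: [3.141, 0.0, 1.593]
ft_force: [0.2, 0.1, 0.0]
opening: 0.0857
```

>>> {"api": "step_arm", "payload": {"steps": [0, 0.0335, 0.838, 0, 0.527, 0, 0.0335, 0.838, 0, 0.527, 0, 0.0335, 0.838, 0, 0.527, 0, 0.0335, 0.838, 0, 0.527, 0, 0.0335, 0.838, 0, 0.527, 0, 0.0335, 0.838, 0, 0.527, 0, 0.0335, 0.838, 0, 0.527, 0, 0.0335, 0.838, 0, 0.527, 0, 0.0335, 0.838, 0, 0.527, 0, 0.0335, 0.838, 0, 0.527, 0, 0.0335, 0.838, 0, 0.527, 0, 0.0335, 0.838, 0, 0.527]}}

```text
time_s: 16.3
tcp_pos: [0.526, 0.3554, 0.2411]
tcp_rot: [-3.137, 0.0, 2.12]
ft_force: [2.0, 0.1, 0.0]
opening: 0.0854
```

Run:
```python
from fit import *
p=read_camera("side"); q=read_camera("top"); pickle.dump((p,q),open("h.pkl","wb")); save(p,"s9",(320,290,430,400),5); save(q,"t9",(395,190,495,240),7); print(get_state()["tcp_pos"],get_state()["tcp_rot"])
from spat import *
o=pickle.load(open("top0.pkl","rb"));os=pickle.load(open("side0.pkl","rb"))
print(blade(o,(402,200,436,228),.022)[0],blade(q,(402,200,436,228),.022)[0])
print(blade(os,(340,300,385,345),.022)[0],blade(p,(340,300,385,345),.022)[0])
print(handle(os,(365,325,430,400),.062)[:2],handle(p,(365,325,430,400),.062)[:2])
```

```text
[0.52475984 0.35925664 0.23824648] [-3.13422033e+00 -3.09453633e-03  2.12688859e+00]
((495.1105041503906, -311.1221008300781), (90.18415069580078, 43.59221649169922), 88.96707916259766) ((495.10943603515625, -311.1827392578125), (90.06279754638672, 43.59227752685547), 88.967041015625)
((498.1863708496094, -300.90045166015625), (46.350955963134766, 75.97460174560547), 1.9099551439285278) ((499.3260192871094, -301.36981201171875), (46.56026077270508, 76.05270385742188), 1.8778434991836548)
(array([ 0.49684027, -0.41395069]), array([-0.04062699, -0.99917438])) (array([ 0.49719955, -0.41436428]), array([-0.03471434, -0.99939728]))
```

View pics/s9.png

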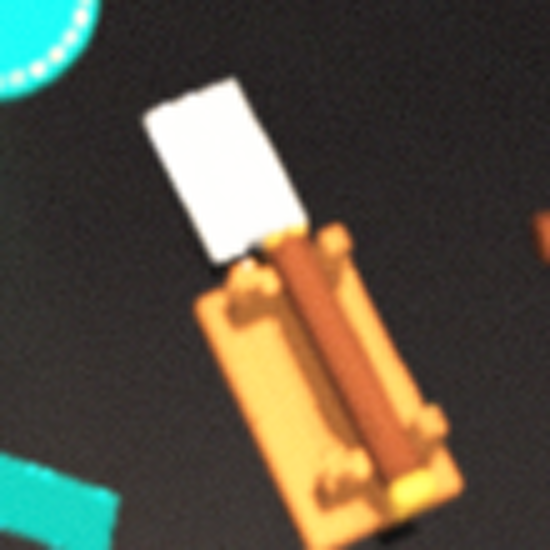

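View pics/t9.png

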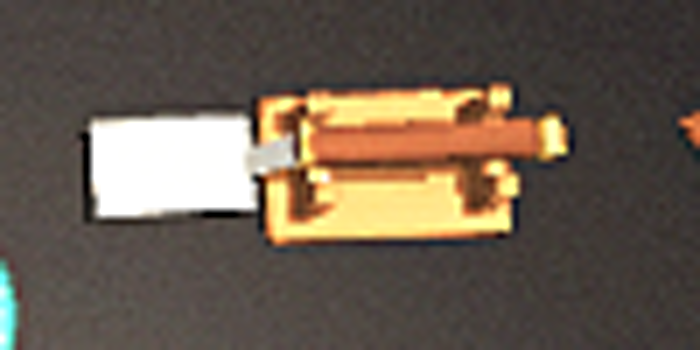

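>>> {"api": "step_arm", "payload": {"steps": [0, 0.004, 0.06, -0.01, 0, 0, 0.004, 0.085, -0.015, 0, 0, 0.004, 0.085, -0.02, 0, 0, 0.004, 0.085, -0.02, 0, 0, 0.004, 0.085, -0.02, 0]}}

```text
time_s: 17.02
tcp_pos: [0.5316, 0.4374, 0.2246]
tcp_rot: [-3.141, 0.0, 2.118]
ft_force: [1.0, -1.1, 0.0]
opening: 0.0855
```

Run:
```python
from fit import *
p=read_camera("side"); q=read_camera("top"); pickle.dump((p,q),open("i.pkl","wb")); save(p,"s10",(225,40,335,145),6); save(q,"t10",(145,160,245,250),6); print(get_state()["tcp_pos"],get_state()["tcp_rot"],get_state()["joints"])
```

```text
[0.53174077 0.43782673 0.22523993] [3.14066324e+00 1.36394223e-04 2.11830110e+00] [ 5.91637775e-01  5.03861394e-01  6.22525762e-01  1.68853821e+00
 -1.77265779e-04  1.61492918e+00]
```

View pics/s10.png

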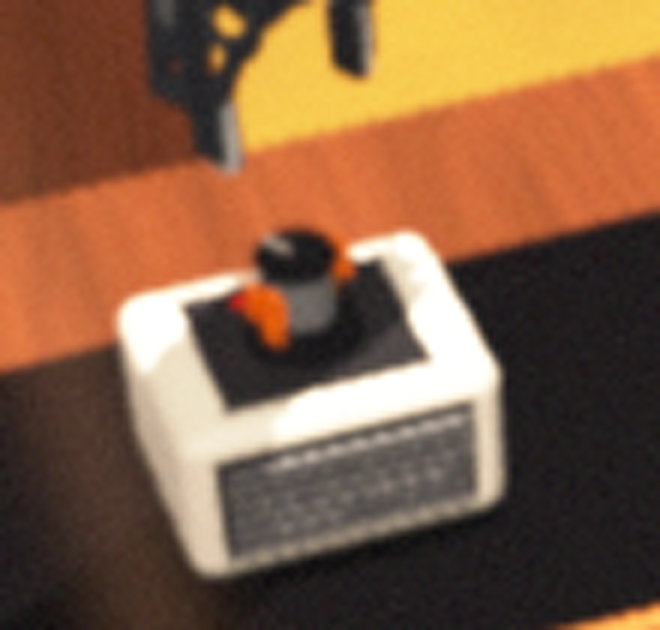

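View pics/t10.png

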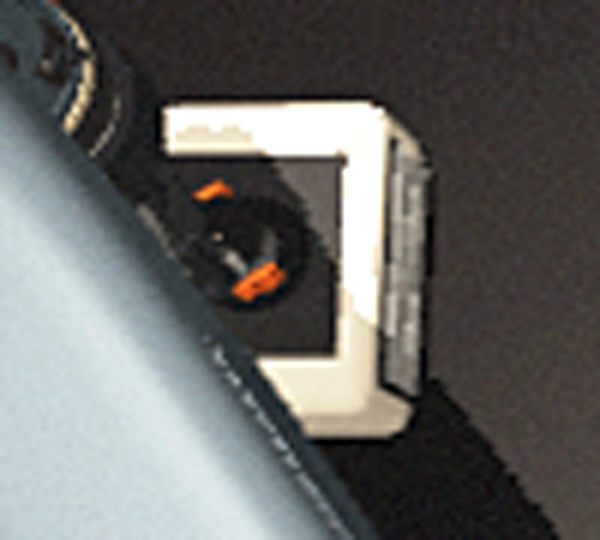

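Run:
```python
from fit import *
p,q=pickle.load(open("i.pkl","rb"))
T=np.array([.5317,.4378,.2252]); a=np.array([.854,.52,0])
for z in(.225,.230,.235):
  for h in(.0425,.05):
    P=np.array([[T[0],T[1],z]]*2)+np.array([-h*a,h*a]); print(z,h,w2px(p,P).round(1).tolist(), w2px(p,P).mean(0).round(1))
for X in([.5303,.441,.149],[.5303,.441,.1]): print(w2px(p,X),w2px(q,X))
# jacobian px per mm
print(w2px(p,T+[.01,0,0])-w2px(p,T),w2px(p,T+[0,.01,0])-w2px(p,T))
im=p["color"][40:100,240:300,::-1]; cv2.imwrite("pics/f10.png",cv2.resize(im,None,fx=10,fy=10,interpolation=cv2.INTER_NEAREST))
im=p["color"][70:110,255:295,::-1]; cv2.imwrite("pics/k10.png",cv2.resize(im,None,fx=14,fy=14,interpolation=cv2.INTER_NEAREST))
```

```text
0.225 0.0425 [[261.2, 68.3], [281.0, 54.1]] [271.1  61.2]
0.225 0.05 [[259.3, 69.6], [282.7, 52.9]] [271.   61.3]
0.23 0.0425 [[261.0, 66.8], [280.8, 52.6]] [270.9  59.7]
0.23 0.05 [[259.1, 68.1], [282.5, 51.4]] [270.8  59.8]
0.235 0.0425 [[260.8, 65.3], [280.7, 51.1]] [270.7  58.2]
0.235 0.05 [[258.9, 66.6], [282.4, 49.9]] [270.7  58.2]
[272.81753826  82.67704281] [182.01929637 198.91116803]
[274.26505174  95.95104168] [187.20555412 202.22729074]
[ 3.36470865 -0.78308109] [-1.04644264 -1.91597002]
```

View pics/f10.png

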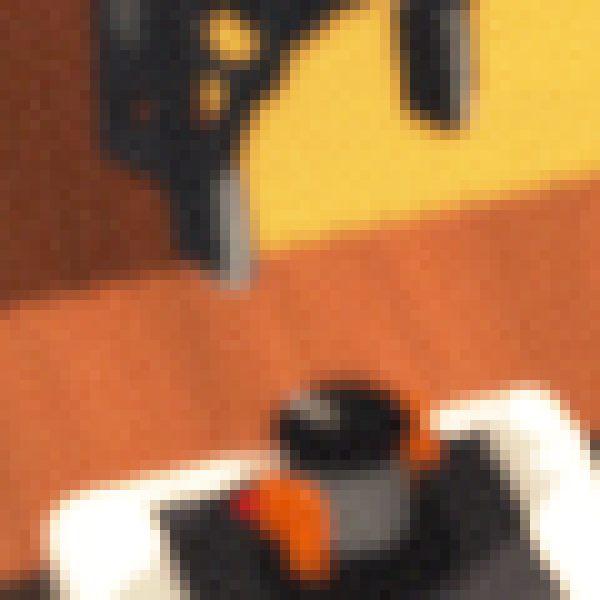

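View pics/k10.png

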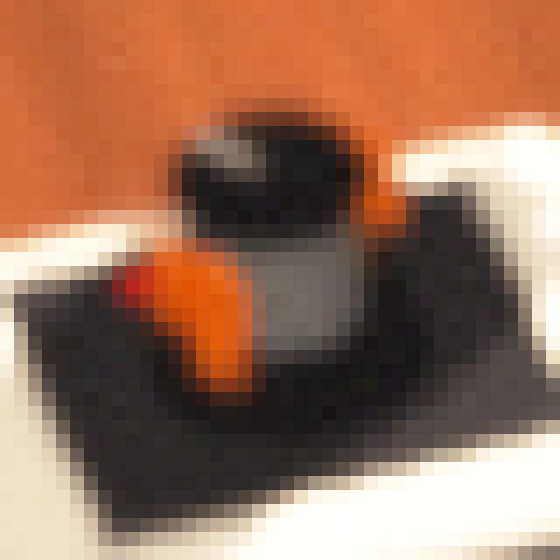

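>>> {"api": "step_arm", "payload": {"steps": [0, -0.0015, 0.0037, -0.03, 0, 0, -0.0015, 0.0037, -0.06, 0, 0, -0.0015, 0.0037, -0.085, 0, 0, -0.0015, 0.0037, -0.1, 0, 0, -0.0015, 0.0037, -0.101, 0, 0, -0.0015, 0.0037, -0.101, 0]}}

```text
time_s: 17.88
tcp_pos: [0.5304, 0.4429, 0.1249]
tcp_rot: [3.139, -0.0, 2.12]
ft_force: [-0.2, 0.1, 0.8]
opening: 0.0853
```

Run:
```python
from fit import *
p=read_camera("side"); q=read_camera("top"); save(p,"s11",(240,50,310,120),8); save(q,"t11",(145,160,245,250),6); s=get_state();print(s["tcp_pos"],s["ft_force"])
```

```text
[0.53065553 0.44313592 0.1252918 ] [-0.29450281  0.01207878 -0.33500277]
```

View pics/s11.png

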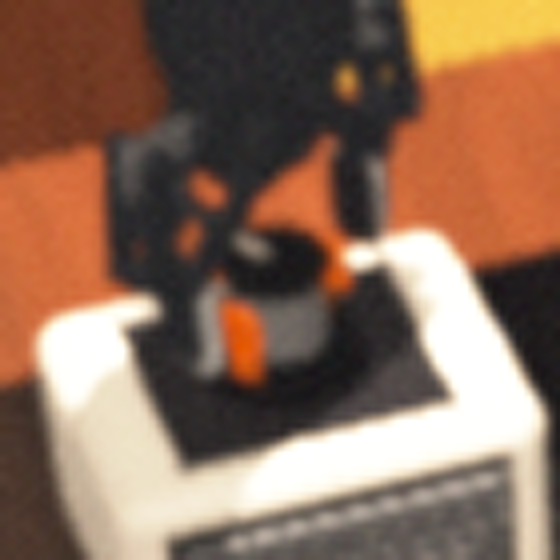

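View pics/t11.png

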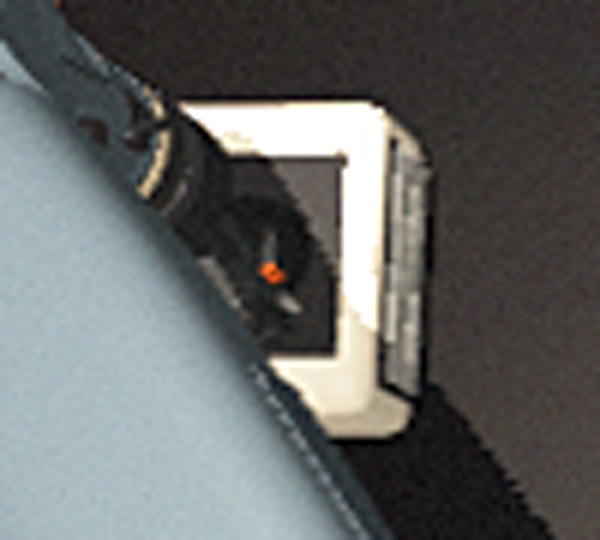

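>>> {"api": "step_arm", "payload": {"steps": [1, 0, -0.001, 0, 0, 1, 0, -0.001, 0, 0, 1, 0, -0.001, 0, 0, 1, 0, -0.001, 0, 0, 1, 0, -0.001, 0, 0, 1, 0, -0.001, 0, 0]}}

```text
time_s: 18.73
tcp_pos: [0.531, 0.4423, 0.1272]
tcp_rot: [3.136, 0.0, 2.12]
ft_force: [-0.7, -1.3, 7.8]
opening: 0.0405
```

Run:
```python
from fit import *
p=read_camera("side"); save(p,"s12",(240,50,310,120),8);  s=get_state();print(s["tcp_pos"],s["tcp_rot"],s["ft_force"],s["wrist_torque"],s["opening"])
```

```text
[0.53101    0.44227916 0.12727679] [3.13630160e+00 1.08317186e-04 2.11978673e+00] [-0.73249895 -0.99892963  8.1411531 ] [-0.24710926  0.20730432  0.08337409] 0.04038839460294351
```

View pics/s12.png

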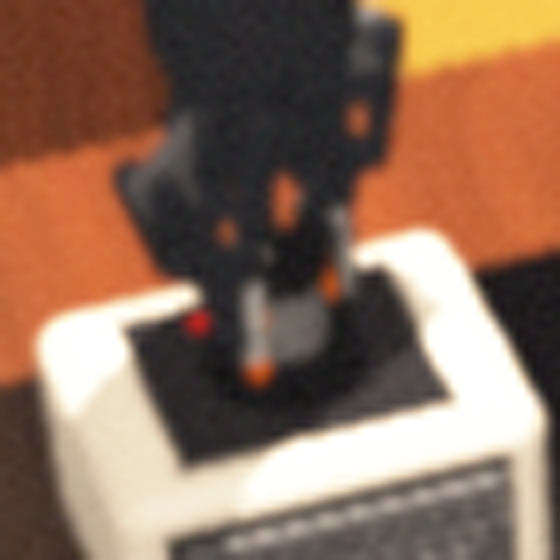

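>>> {"api": "step_arm", "payload": {"steps": [1, 0, 0, 0, -0.1, 1, 0, 0, 0, -0.2, 1, 0, 0, 0, -0.3, 1, 0, 0, 0, -0.3]}}

```text
time_s: 19.27
tcp_pos: [0.5303, 0.442, 0.1272]
tcp_rot: [3.138, -0.001, 1.819]
ft_force: [-2.6, -2.4, 9.0]
opening: 0.0406
```

Run:
```python
from fit import *
p=read_camera("side"); save(p,"s13",(240,50,310,120),8);  s=get_state();print(s["tcp_pos"],s["tcp_rot"],s["ft_force"],s["wrist_torque"],s["opening"])
```

```text
[0.53032812 0.44195984 0.1272374 ] [ 3.13803770e+00 -1.07574787e-03  1.81959483e+00] [-2.13319559 -1.69736258 10.62715   ] [-0.40204233  0.48307926 -0.05030721] 0.040425557451250184
```

View pics/s13.png

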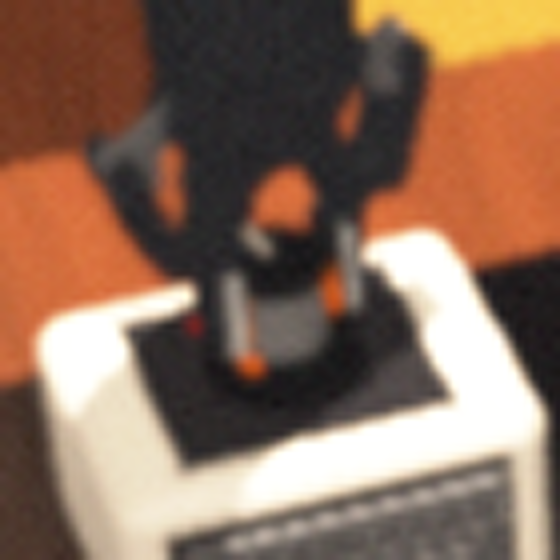

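>>> {"api": "step_arm", "payload": {"steps": [1, 0, 0, 0, -0.12, 1, 0, 0, 0, -0.24, 1, 0, 0, 0, -0.36, 1, 0, 0, 0, -0.48, 1, 0, 0, 0, -0.6, 1, 0, 0, 0, -0.72, 1, 0, 0, 0, -0.82, 1, 0, 0, 0, -0.88, 1, 0, 0, 0, -0.88, 1, 0, 0, 0, -0.88]}}

```text
time_s: 20.58
tcp_pos: [0.5283, 0.4423, 0.1272]
tcp_rot: [-3.14, -0.001, 0.941]
ft_force: [-6.5, -2.1, 10.5]
opening: 0.0406
```

Run:
```python
from fit import *
p=read_camera("side"); save(p,"s14",(240,50,310,120),8);q=read_camera("top"); save(q,"t14",(145,160,245,250),6);  s=get_state();print(s["tcp_pos"],s["tcp_rot"],s["ft_force"],s["wrist_torque"],s["opening"])
```

```text
[0.52833737 0.44232501 0.12723828] [-3.13989036e+00 -1.48029452e-03  9.40756725e-01] [-6.89328368 -2.1638797  11.1228622 ] [-0.35489963  1.27947234 -0.01284787] 0.04038609679247626
```

View pics/s14.png

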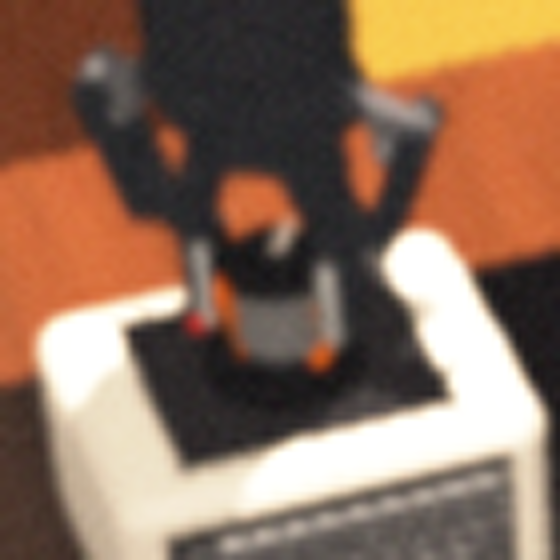

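View pics/t14.png

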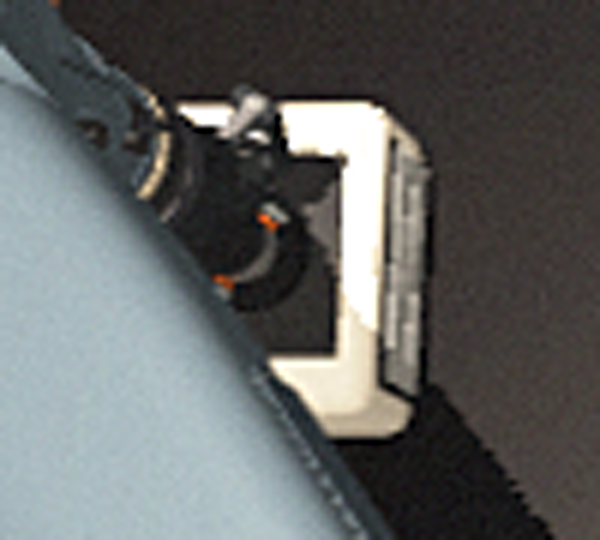

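>>> {"api": "step_arm", "payload": {"steps": [1, 0, 0, 0, -0.02, 1, 0, 0, 0, -0.04, 1, 0, 0, 0, -0.05, 1, 0, 0, 0, -0.05]}}

```text
time_s: 21.18
tcp_pos: [0.5282, 0.4424, 0.1272]
tcp_rot: [-3.14, -0.001, 0.895]
ft_force: [-6.7, -1.9, 10.6]
opening: 0.0404
```

Run:
```python
from fit import *
s=get_state();print(s["tcp_pos"],s["tcp_rot"],s["ft_force"],s["wrist_torque"],s["opening"],s["joints"])
```

```text
[0.52824014 0.44237165 0.12722083] [-3.14032973e+00 -1.17301082e-03  8.94946084e-01] [-6.68700007 -1.8996587  10.61349414] [-0.48027341  1.2145083   1.12252406] 0.040429009139388336 [5.99215376e-01 4.85926375e-01 4.02970820e-01 1.48708675e+00
 1.54996118e-03 2.84586179e+00]
```

>>> {"api": "step_arm", "payload": {"steps": [1, 0, 0, 0, 0.015, 1, 0, 0, 0, 0.015, 0, 0, 0, 0, 0.015, 0, 0, 0, 0, 0.015, 0, 0, 0, 0, 0.015, 0, 0, 0, 0, 0.015, 0, 0, 0, 0, 0.015, 0, 0, 0, 0, 0.015]}}

```text
time_s: 22.18
tcp_pos: [0.5299, 0.4416, 0.1234]
tcp_rot: [3.141, -0.0, 0.905]
ft_force: [0.0, -0.2, 0.4]
opening: 0.0855
```

>>> {"api": "step_arm", "payload": {"steps": [0, 0, 0, 0.03, 0, 0, 0, 0, 0.07, 0, 0, 0, 0, 0.12, 0, 0, -0.05, -0.05, 0.14, 0, 0, -0.1, -0.1, 0.14, 0, 0, -0.14, -0.14, 0.14, 0, 0, -0.18, -0.18, 0.14, 0, 0, -0.2, -0.2, 0.14, 0, 0, -0.2, -0.2, 0.14, 0, 0, -0.2, -0.2, 0.14, 0]}}

```text
time_s: 23.42
tcp_pos: [0.3304, 0.242, 0.2637]
tcp_rot: [3.141, -0.002, 0.905]
ft_force: [0.4, 0.3, 0.1]
opening: 0.0855
```

Run:
```python
from fit import *
p=read_camera("side"); save(p,"s15");q=read_camera("top"); save(q,"t15"); pickle.dump((p,q),open("z.pkl","wb"))
save(p,"s15c",(235,65,325,145),8); save(q,"t15c",(155,170,225,240),8)
s=get_state();print(s["tcp_pos"],s["opening"])
```

```text
[0.33051657 0.24219732 0.26335813] 0.08538458818148771
```

View pics/s15c.png

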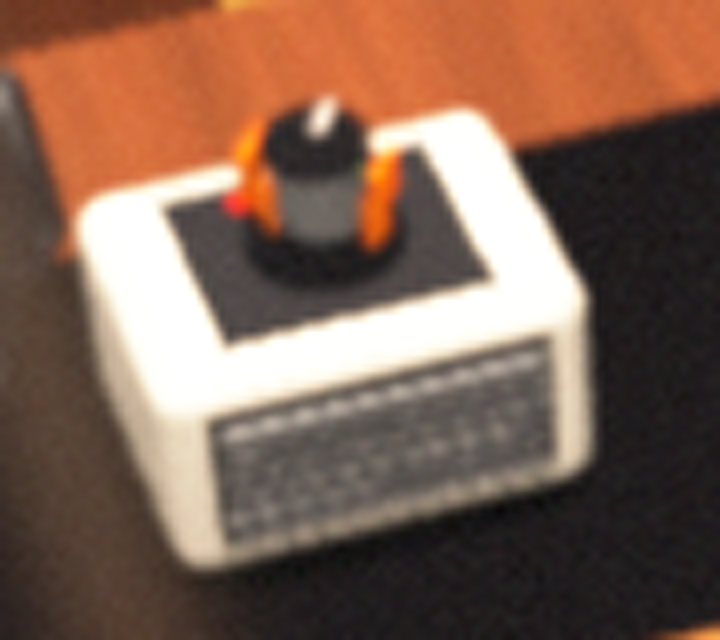

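View pics/t15c.png

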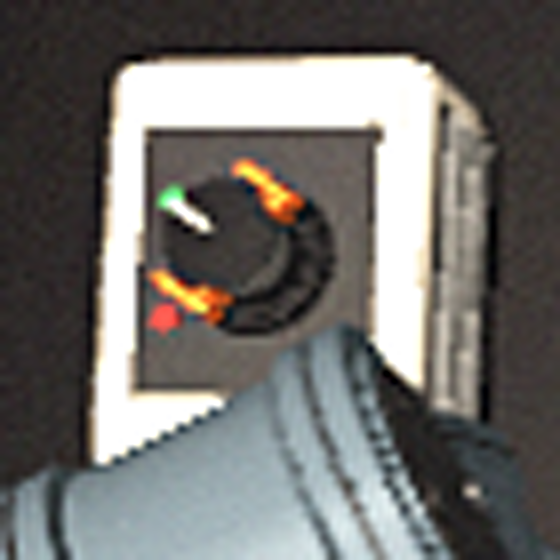

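View pics/s15.png

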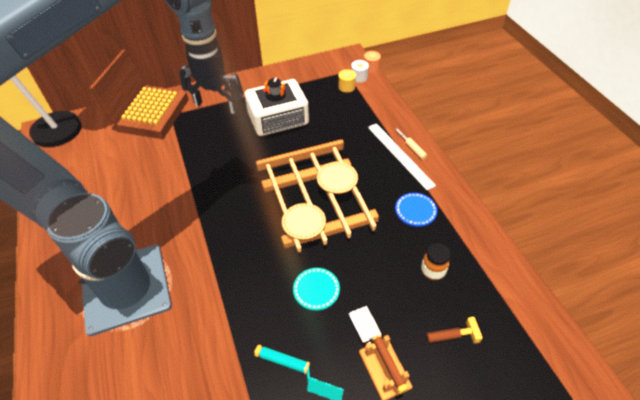

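View pics/t15.png

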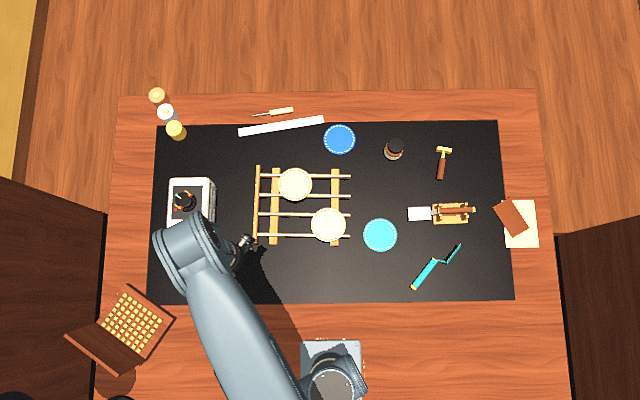

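Run:
```python
from fit import *
p,q=pickle.load(open("z.pkl","rb")); o=pickle.load(open("top0.pkl","rb"))
f=lambda c,z:px_plane(q,np.array(155+c[0]/8-.5),np.array(170+c[1]/8-.5),z)
for nm,(a,b,c,d),(e,g) in(("old",((157,193),(222,172),(228,305),(292,285)),((172,260),(212,236))),("new",((238,163),(295,195),(155,275),(215,300)),((175,203),(208,228)))):
    A,B,C,D=[f(k,.141) for k in(a,b,c,d)]; v=(A+B-C-D)/2; w=f(e,.149)-f(g,.149)
    print(nm,"tab sep",np.linalg.norm(v[:2]),"edge dirs",np.degrees(np.arctan2((A-B)[1],(A-B)[0])),np.degrees(np.arctan2((C-D)[1],(C-D)[0])),"sep dir",np.degrees(np.arctan2(v[1],v[0])),"pointer",np.degrees(np.arctan2(w[1],w[0])))
for th in("coaster","other"):
  for pic in(q,p):
    for d in silhouettes(pic,th)[:4]:
        c,_=cv2.findContours(d["pixels"].astype(np.uint8),0,1); c=max(c,key=cv2.contourArea)[:,0]; w=px_plane(pic,c[:,0],c[:,1],.0455)[:,:2]; print(th,round(d["confidence"],2),((w.min(0)+w.max(0))/2).round(4),np.ptp(w,0).round(3))
W=cloud(q); 
for u,v in((295,184),(328,224)): print("z",np.nanmedian(W[v-8:v+9,u-8:u+9,2]), [round(float(np.nanmedian(W[v+a:v+a+5,u+b:u+b+5,2])),4) for a,b in((-12,-2),(8,-2),(-2,-13),(-2,9))])
```

```text
old tab sep 0.05345468811338182 edge dirs 107.48371688198058 106.8342542663123 sep dir 33.413580184230504 pointer 121.32468591689447
new tab sep 0.05126244604649258 edge dirs 60.0880775190373 66.73256192196021 sep dir -35.003566624976564 pointer 52.84135216267838
coaster 0.95 [ 0.4234 -0.1638] [0.104 0.101]
coaster 0.71 [ 0.7508 -0.0427] [0.107 0.105]
coaster 0.7 [0.5958 0.1076] [0.106 0.106]
coaster 0.45 [ 0.4605 -0.0005] [0.108 0.107]
coaster 0.86 [0.6019 0.1097] [0.11  0.114]
coaster 0.58 [ 0.749 -0.069] [0.107 0.111]
coaster 0.57 [ 0.4261 -0.1917] [0.105 0.109]
coaster 0.45 [0.5344 0.1521] [0.265 0.196]
other 0.98 [ 0.4606 -0.0005] [0.108 0.107]
other 0.82 [0.4639 0.0016] [0.112 0.117]
z 0.04888217613030382 [0.0491, 0.0479, 0.0485, 0.0485]
z 0.0487082464788162 [0.049, 0.0492, 0.0477, 0.0494]
```

```bash
python3 -c "
from plant import close_job
print(close_job())"
```

```text
the job is handed in; nothing more can be done
None
```

All three parts of the job were done in the order asked, and the job was handed in at about 24 s of the 61 s allowed.

- **Coaster:** I took the wooden spatula from the cradle, slid the blade under the dark coaster between the slats, and tipped the coaster over on its far rim. It now lies pale side up in the same lane, about 0.10 m further along. It lies flat: its top reads 48–49 mm above the bench all round, where 49 mm is expected. No fingers touched either coaster.
- **Spatula:** It is back in the cradle, within about 1 mm of where it lay, judged from before-and-after pictures from both cameras.
- **Selector:** I squeezed the tabs, turned the knob clockwise until it reached the end stop (about 1.1 N m), and let go. The pointer is on the green dot, having turned 68.5° (1.195 rad; full travel is 1.2). The tabs sit about as far apart as before, 51 mm now and 53 mm at the start by the top camera.
- **Left alone:** The other coaster is within about 1 mm of its starting place by the top camera and 1–2 mm by the side camera. The jar, stamp and look-alikes look unmoved in the last pictures. I did not measure the jar and stamp.

**Disagreements:**
- The side camera read about 4–5 mm farther in x than the arm and the top camera, so I relied on the top camera and the arm.
- The fingers closed to 40 mm on the selector, where 45 mm was expected. They may have pressed the tabs past their stops or met the cap, but the knob turned freely and the tabs sprang back.

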